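# Clear the model-making bench

## Task

Put away the five things left on the model-making bench: lay both wooden model parts (the stair and the notched beam) flat on the floor of the plywood tray, stand the red-lidded paint pot upright in the blue tray, and start the second layer of the carton stack by laying the two loose cartons flat and side by side, centred on top of the two stacked ones and turned crosswise to them so that the layers interlock. Leave the red cup and the glue bottle where they stand.

Things in the scene. Friction and masses are not known exactly. Their poses are not given: they have to be found in the camera images.
- carton_green: Small closed cardboard carton with a strip of green tape along the middle of its top, 64 x 32 x 30 mm high, 60 g, loose on the bench. Origin: centre of its underside; x along its 64 mm length, z up. Best gripped across its two 64 mm-apart end faces, so that no finger lies between neighbours in a layer.
- carton_blue: Small closed cardboard carton with a strip of blue tape along the middle of its top, 64 x 32 x 30 mm high, 60 g, loose on the bench. Origin: centre of its underside; x along its 64 mm length, z up. Best gripped across its two 64 mm-apart end faces, so that no finger lies between neighbours in a layer.
- stair: Pale-wood model stair of three 10 mm steps with dark nosings, rising towards its +x, 60 mm long (x) x 28 mm wide (y) x 30 mm high, 35 g, loose on the bench. Origin: centre of the 60 x 28 underside, z up. The foot (lowest 10 mm) is 60 mm long, the next 10 mm spans x = -14 to 30 mm, the top 10 mm x = 2 to 30 mm. Grip across the 28 mm width, about 8 mm from the origin towards +x.
- beam: Dark-wood model beam with a half-lap notch at both ends, 66 mm long (x) x 26 mm wide (y) x 30 mm high, 40 g, loose on the bench. The lower 15 mm is 66 mm long, the upper 15 mm only the middle 36 mm. Origin: centre of the underside, z up. Grip across the 26 mm width at the middle.
- paint_pot: Small round paint pot, white with a red lid, 38 mm across the lid (36 mm below it), 45 mm high (lid: top 12 mm), 60 g, standing loose on the bench. Origin: centre of the underside, z up.
- timber_tray: Shallow plywood tray for wooden parts, empty, fixed to the bench. Outside 100 mm (x) x 160 mm (y) x 20 mm high; walls and floor 5 mm thick, so inside 90 x 150 mm and 15 mm deep. Origin: centre of the underside, z up. Both wooden parts fit with their centres on the tray's y axis, 38 mm either side of its middle, in line along y.
- pot_tray: Shallow blue plastic tray for paint pots, fixed to the bench. Outside 100 mm (x) x 160 mm (y) x 20 mm high; walls and floor 5 mm thick. Origin: centre of the underside, z up. A fixed paint pot with a yellow lid (38 mm across, top 50 mm above the tray's underside) stands in it at y = -48 mm; the space towards +y is free, for instance at y = +30 mm.
- stack: Plywood board 110 x 110 x 8 mm, fixed, carrying a first layer of two cartons (64 x 32 x 30 mm, white tape) stuck down side by side: lengths along x, centres at y = +17 and -17 mm. Origin: centre of the board's underside, z up; the first layer's top is at z = 38 mm. A crosswise second layer has carton lengths along y and centres about 20 mm either side of the middle along x.
- cup: Red drinking cup, 76 mm across the rim, 92 mm high, standing to the robot's right, not to be disturbed. Origin: centre of its underside.
- glue: White glue bottle with orange cap and yellow label, 52 mm across, 130 mm high, standing to the robot's left, not to be disturbed. Origin: centre of its underside.
Things that resemble listed ones, but are neither listed nor needed, are in the scene too. What is shaped like the stair but purple is not meant.

How it is judged:
By the outcome, as a careful person would: the job done as asked, in the order asked, and still so for the second after the job is handed in, with the robot touching nothing.
It also fails if it takes over 144 s, if anything falls off the work surface, if the arm or the gripper's body presses on something with over 40 N, if the wrist force passes 120 N, or if a joint passes its speed limit or range.

## Robot

A 7-joint arm with a two-finger parallel gripper is mounted at the origin on the work surface. World frame = base frame: x ahead of the robot, y to its left, z up, the work surface at z = 0. Lengths are in m, angles in rad, forces in N, time in s.
With the tool pointing down it reaches from about 0.4 to 0.85 m from the base axis. Payload 10.4 kg.
Tool frame: the origin (TCP) lies between the finger pads; the fingertips stand 11 mm ahead of it and the grasp point (between the pads) lies 8 mm behind it (r.tcp_to_tips is the distance from the TCP to the fingertips, in m); z points along the fingers, y is the line along which they close (so a half turn about z gives the same grasp; the last joint's range is limited). The gripper opens to 87 mm and grips with 3 to 60 N. Pads are 19 mm wide; open, the fingers measure 117 mm over their backs; the gripper's body (75 mm by 190 mm) begins 51 mm behind the grasp point.
Start: joints at [1.302, 0.332, -0.065, 1.46, 0.022, 1.35, -0.088], TCP at [0.152, -0.606, 0.234] pointing down, gripper open.
Joint ranges: [-2.6, 2.6], [-0.5, 2.12], [-1.47, 1.34], [0.16, 2.42], [-1.27, 4.41], [0.06, 2.06], [-2.6, 2.6]. Speed limits (rad/s): [2.22, 2.22, 2.79, 2.79, 3.14, 3.14, 3.14].

## Interface

Orientations are given as a unit quaternion [x, y, z, w].
In Python, from bench import r gives the robot as it stands. The module is installed in compiled form; this text tells all that it offers.
- The arm moves only by the shell command python3 -m crank 'ROWS' [FORCE]. ROWS is JSON, a list of rows, each an object of numbers: "claw": the closure, from -1 (fully open) to 1 (shut); "dx", "dy", "dz": the shift along the tool's x, y, z each as a share of 3 cm, from -1 to 1; "ax", "ay", "az": the turn, a rotation vector about the tool's x, y, z each as a share of 6 degrees, from -1 to 1. A call has 1 to 8 rows; each row shifts and turns the commanded pose from where the row before left it, along the tool's axes as they then stand; what a row does not reach is not made up. A row lasts 1/12 s, in which the tool goes at most 41.7 mm and 7.16 degrees, less where a joint would pass 70% of its speed; a pose out of reach is approached as far as the arm can. A call with a number of a shift or a turn outside -1 to 1 is refused whole. A call with a gripper value outside its range is refused whole. The fingers move at their own pace and stop on an object; FORCE is the grip in N (left out, the last holds). Time passes only in rows, so rows that do not move let the fingers close. It gives the time, the measured TCP pose, the force, the opening and the grip force at its end, in the units of the state.
- r.read_state(): the state, without advancing time (a new reading comes with each control period).
- r.camera(name): name is "scene" or "top" or "wrist"; returns a dict with "color" (400x640x3 uint8, red, green, blue), "mtx" (3x3 intrinsics, pixels), "k1" (the pictures are not rectified: a ray, as slopes to the right and down, at radius r is drawn at 1 + k1 r^2 times it, then the intrinsics apply), "R" (3x3) and "t" (3): a world point X has camera coordinates R X + t; the wrist camera has in their place "hand_eye" (4x4, takes a point from camera to tool coordinates, whose origin is the TCP and whose axes are the flange's). Camera axes: x right, y down, z forward; pixel columns grow to the right and rows downward; lengths in m; the calibration is good to about 2 mm. A picture is of the moment at which its call begins: read the wrist's pose just before it. There is no depth.
- r.close_job(): hands the job in; it is judged then, once.
The state is a dict: "time": time; "joint_positions": joint angles; "joint_vel": joint speeds; "joint_torque": joint torques, N m; "ee_pos": TCP position; "eef_rot": TCP orientation; "ft_force": force on the tool from outside, world axes, zero at the start; "torque": the same for the moment, N m; "width": finger opening in m; "grip_force": force on a finger pad.
Only numpy, scipy, OpenCV 4.12 (cv2) and the standard library are available. Lean on these libraries where they do the work, as an engineer would, in place of code of your own. Each camera call takes 0.05 s, during which the arm holds its last target. There are 200 camera calls.

## Working session

There is one attempt and no reset: what is moved stays moved. The work goes in short steps, Python scripts to look and compute and a shell command to move; the robot and the scene stay as the last step left them, time stands still between calls to the robot, and variables do not carry over. Pictures are saved under pics/ and viewed, at most 14 in all, crops included, and the job is handed in when it is done.

```bash
mkdir -p pics
cat > h.py <<'E'
import numpy as np, cv2
from bench import r
from scipy.spatial.transform import Rotation as Ro
def cam(name):
    s=r.read_state(); c=r.camera(name)
    if 'hand_eye' in c:
        T=np.eye(4);T[:3,:3]=Ro.from_quat(s['eef_rot']).as_matrix();T[:3,3]=s['ee_pos']
        W=T@np.array(c['hand_eye']); c['R']=W[:3,:3].T; c['t']=-c['R']@W[:3,3]
    c['R']=np.array(c['R']);c['t']=np.array(c['t']).ravel();c['mtx']=np.array(c['mtx']);return c
def save(c,f): cv2.imwrite('pics/'+f,c['color'][:,:,::-1])
def ray(c,px,z):
    """pixels -> world points on plane z"""
    px=np.atleast_2d(np.array(px,float)); k=c['k1']; m=c['mtx']
    d=np.c_[(px[:,0]-m[0,2])/m[0,0],(px[:,1]-m[1,2])/m[1,1]]; u=d.copy()
    for _ in range(20): u=d/(1+k*(u**2).sum(1,keepdims=True))
    D=np.c_[u,np.ones(len(u))]@c['R']; o=-c['R'].T@c['t']
    return o+D*((z-o[2])/D[:,2])[:,None]
E
python3 - <<'E'
from h import *
s=r.read_state(); print(s); print(r.tcp_to_tips)
for n in('top','scene'):
    c=cam(n); save(c,n+'0.png'); print(n,-c['R'].T@c['t'],c['R'],c['k1'],c['mtx'])
    np.savez(n+'.npz',color=c['color'])
E
```

```text
{'time': 0.0, 'joint_positions': array([ 1.30242748,  0.33287396, -0.06470496,  1.46091992,  0.02159787,
        1.34991602, -0.08847314]), 'joint_vel': array([-0.00074426, -0.00014507,  0.00062074,  0.00057208, -0.00065153,
        0.00076966,  0.00099713]), 'joint_torque': array([ 2.82817609e-04, -6.23255610e+01,  2.50780920e-02, -3.89893305e+01,
       -6.13456196e-02,  3.97852168e-02,  1.19030706e-04]), 'ee_pos': array([ 0.15197257, -0.60586169,  0.23276286]), 'eef_rot': array([ 9.92455791e-01,  1.22600967e-01, -1.17948867e-04, -7.01043306e-04]), 'ft_force': array([-0.36513184,  1.17054494,  0.28365053]), 'torque': array([0.03914872, 0.00519177, 0.02028978]), 'grip_force': 0.0, 'width': 0.08686495286447078}
0.011
top [0.22121294 0.01287208 1.48532384] [[-0.01364407 -0.99988827 -0.00610665]
 [-0.98488914  0.01449339 -0.17257847]
 [ 0.1726477   0.0036597  -0.98497684]] -0.06863379689666868 [[404.72814468   0.         316.63065504]
 [  0.         404.72814468 201.22162557]
 [  0.           0.           1.        ]]
scene [0.94973731 0.60769637 1.30507355] [[-0.77975926  0.62601668  0.0088665 ]
 [ 0.52752514  0.66457463 -0.52920486]
 [-0.33718352 -0.40797509 -0.84844776]] -0.009257987847271675 [[473.47862792   0.         321.36573801]
 [  0.         473.47862792 200.99385118]
 [  0.           0.           1.        ]]
```

View pics/top0.png

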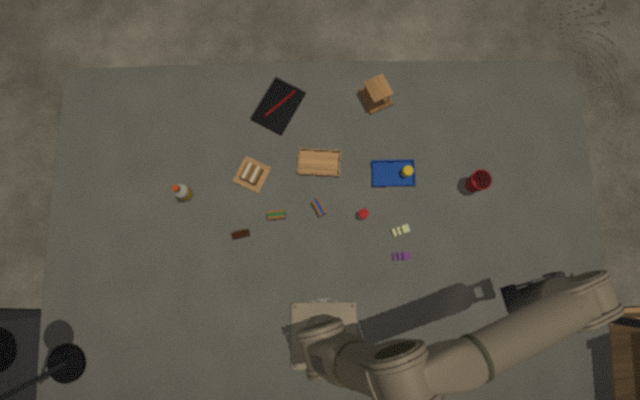

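View pics/scene0.png

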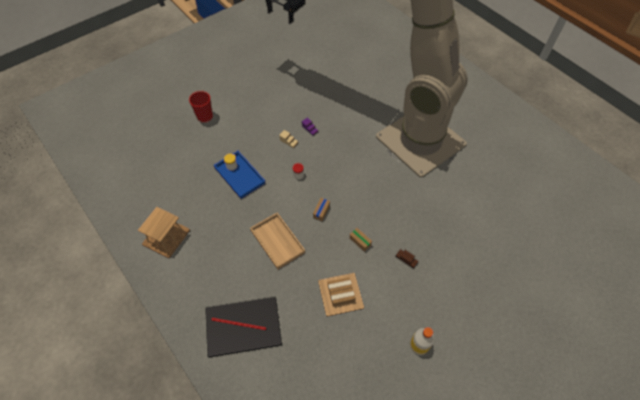

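Both views show all the parts. In the top view the pale stair is at (401,230), the purple decoy at (401,256), the beam at (241,234), green at (276,215), blue at (319,207) and the pot at (363,214). The trays are at (319,163) and (393,173), and the stack at (252,174). Next I measure them roughly.

```bash
cat >> h.py <<'E'
def rect(c,box,z,f,show=True):
    """f(hsv,bgr float)->mask within box; minAreaRect in world at plane z -> centre,long angle deg,sizes mm"""
    x0,y0,x1,y1=box; im=c['color'][y0:y1,x0:x1]; hsv=cv2.cvtColor(im,cv2.COLOR_RGB2HSV).astype(int)
    m=f(hsv[...,0],hsv[...,1],hsv[...,2]).astype(np.uint8)
    cs,_=cv2.findContours(m,cv2.RETR_EXTERNAL,cv2.CHAIN_APPROX_NONE); k=max(cs,key=len)
    P=ray(c,k[:,0,:]+[x0,y0],z)[:,:2]*1000
    (cx,cy),(w,h),a=cv2.minAreaRect(P.astype(np.float32))
    if h>w: w,h,a=h,w,a+90
    return np.round([cx,cy,(a+90)%180-90,w,h],1)
E
python3 - <<'E'
from h import *
c=cam('top'); sat=lambda h,s,v:(s>90)
bg=c['color'][225:240,300:340].reshape(-1,3).mean(0);print('bg',bg)
B={'stair':(385,220,415,242),'beam':(225,224,256,245),'green':(260,206,292,224),'blue':(308,194,332,220),'pot':(352,204,374,224),'ttray':(290,140,350,186),'ptray':(362,152,424,194),'stack':(225,150,278,198),'glue':(165,175,200,210),'cup':(460,163,500,200)}
Z={'stair':.02,'beam':.015,'green':.03,'blue':.03,'pot':.045,'ttray':.02,'ptray':.02,'stack':.008,'glue':.06,'cup':.09}
for n,b in B.items():
    im=c['color'][b[1]:b[3],b[0]:b[2]].astype(int)
    d=np.abs(im-bg).sum(2); k=(d>45)
    print(n,rect(c,b,Z[n],lambda h,s,v:k))
E
```

```text
bg [102.07166667  99.01666667  88.365     ]
stair [ 362.9 -266.5  -70.7   36.3   30.8]
beam [362.3 300.4 -78.1  71.   33.6]
green [427.  168.7 -85.   70.6  35.5]
blue [452.6  14.2  27.4  66.   37.7]
pot [ 424.8 -142.4   88.3   46.8   43.9]
ttray [624.6  11.   85.9 159.5 103.5]
ptray [ 581.8 -267.3  -89.4  168.6  107.3]
stack [588.8 261.2  62.5 110.  109.1]
glue [494.8 493.6 -52.7  65.   39.4]
cup [ 528.7 -544.9  -69.5  129.8   76.8]
```

```bash
cat >> h.py <<'E'
def plan(x,y,z,a=None):
    """target TCP (m), closing-axis angle a (deg, mod 180): az units first, then shifts in the turned tool axes (units)"""
    s=r.read_state(); R=Ro.from_quat(s['eef_rot']); M=R.as_matrix(); p=np.array(s['ee_pos'])
    ya=np.degrees(np.arctan2(M[1,1],M[0,1])); d=0 if a is None else (a-ya+90)%180-90
    c2=ya+d; c2r=np.radians(c2); ty=np.array([np.cos(c2r),np.sin(c2r),0]); tx=np.cross(ty,[0,0,-1])
    D=np.array([x,y,z])-p
    print('yclose %.1f turn %.1f az %.2f | dx %.2f dy %.2f dz %.2f | tilt xy %s q7 %.2f F %s w %.4f t %.1f'%(ya,d,-d/6,D@tx/.03,D@ty/.03,-D[2]/.03,np.round(M[:2,2],3),s['joint_positions'][6],np.round(s['ft_force'],1),s['width'],s['time']))
E
python3 - <<'E'
from h import *
c=r.camera('wrist');print(np.round(c['hand_eye'],3),c['mtx'][0],c['k1'])
plan(.363,-.267,.2,14.3-90+0)
plan(.34,-.267,.2,0)
E
```

```text
[[-0.001 -0.966 -0.26   0.072]
 [ 1.    -0.001 -0.     0.   ]
 [-0.    -0.26   0.966 -0.151]
 [ 0.     0.     0.     1.   ]] [317.84734008   0.         322.44848486] 0.015663694609729092
yclose -75.9 turn 0.2 az -0.04 | dx 9.61 dy -9.21 dz 1.10 | tilt xy [-0.     0.001] q7 -0.09 F [-0.7 -0.2 -0.7] w 0.0867 t 0.2
yclose -75.9 turn 75.9 az -12.65 | dx 11.30 dy 6.27 dz 1.10 | tilt xy [-0.     0.001] q7 -0.09 F [-0.7 -0.2 -0.7] w 0.0867 t 0.2
```

```bash
python3 -m crank '[{"az":-1},{"az":-1},{"az":-1},{"az":-1},{"az":-1},{"az":-1},{"az":-1}]' 20; python3 -m crank '[{"az":-1},{"az":-1},{"az":-1},{"az":-1},{"az":-1},{"az":-0.65}]'; python3 -m crank '[{"dx":0.9,"dy":0.5},{"dx":0.9,"dy":0.5},{"dx":0.9,"dy":0.5},{"dx":0.9,"dy":0.5},{"dx":0.9,"dy":0.5},{"dx":0.9,"dy":0.5}]'; python3 -m crank '[{"dx":0.9,"dy":0.5},{"dx":0.9,"dy":0.5},{"dx":0.9,"dy":0.5},{"dx":0.9,"dy":0.5},{"dx":0.9,"dy":0.5},{"dx":0.9,"dy":0.5},{"dx":0.5,"dy":0.27,"dz":0.3},{}]'
python3 - <<'E'
from h import *
plan(.363,-.267,.2,0); c=cam('wrist'); save(c,'w1.png')
import pickle; pickle.dump(c,open('w1.pkl','wb'))
E
```

```text
yclose -75.9 turn 75.9 az -12.65 | dx 11.30 dy 7.03 dz 1.10 | tilt xy [-0.     0.001] q7 -0.09 F [-0.7 -0.2 -0.7] w 0.0867 t 0.2invalid input at $[0]: expected keys claw, dx, dy, dz, ax, ay, az
invalid input at $[0]: expected keys claw, dx, dy, dz, ax, ay, az
invalid input at $[0]: expected keys claw, dx, dy, dz, ax, ay, az
invalid input at $[0]: expected keys claw, dx, dy, dz, ax, ay, az
```

View pics/w1.png

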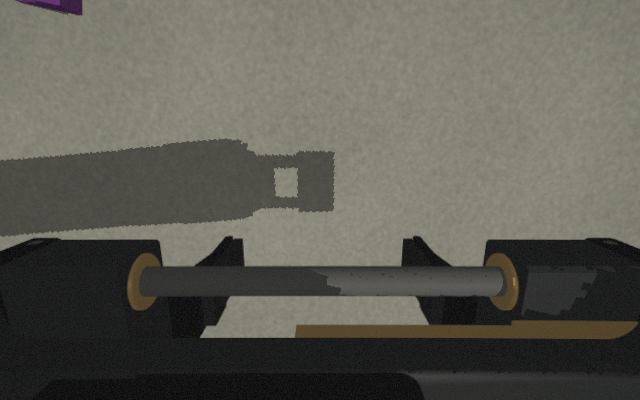

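The wrist view shows the purple stair at top left (50,5), and the ground under the gripper hidden by the fingers. For each look I'll stand off along tool -x. Every row needs all its keys.

```bash
python3 -m crank '[{"claw":-1,"dx":0,"dy":0,"dz":0,"ax":0,"ay":0,"az":-1},{"claw":-1,"dx":0,"dy":0,"dz":0,"ax":0,"ay":0,"az":-1},{"claw":-1,"dx":0,"dy":0,"dz":0,"ax":0,"ay":0,"az":-1},{"claw":-1,"dx":0,"dy":0,"dz":0,"ax":0,"ay":0,"az":-1},{"claw":-1,"dx":0,"dy":0,"dz":0,"ax":0,"ay":0,"az":-1},{"claw":-1,"dx":0,"dy":0,"dz":0,"ax":0,"ay":0,"az":-1},{"claw":-1,"dx":0,"dy":0,"dz":0,"ax":0,"ay":0,"az":-1}]' 20
python3 -m crank '[{"claw":-1,"dx":0,"dy":0,"dz":0,"ax":0,"ay":0,"az":-1},{"claw":-1,"dx":0,"dy":0,"dz":0,"ax":0,"ay":0,"az":-1},{"claw":-1,"dx":0,"dy":0,"dz":0,"ax":0,"ay":0,"az":-1},{"claw":-1,"dx":0,"dy":0,"dz":0,"ax":0,"ay":0,"az":-1},{"claw":-1,"dx":0,"dy":0,"dz":0,"ax":0,"ay":0,"az":-1},{"claw":-1,"dx":0,"dy":0,"dz":0,"ax":0,"ay":0,"az":-0.65},{"claw":-1,"dx":0.85,"dy":0.7,"dz":0,"ax":0,"ay":0,"az":0},{"claw":-1,"dx":0.85,"dy":0.7,"dz":0,"ax":0,"ay":0,"az":0}]'
python3 -m crank '[{"claw":-1,"dx":0.87,"dy":0.7,"dz":0,"ax":0,"ay":0,"az":0},{"claw":-1,"dx":0.87,"dy":0.7,"dz":0,"ax":0,"ay":0,"az":0},{"claw":-1,"dx":0.87,"dy":0.7,"dz":0,"ax":0,"ay":0,"az":0},{"claw":-1,"dx":0.87,"dy":0.7,"dz":0,"ax":0,"ay":0,"az":0},{"claw":-1,"dx":0.87,"dy":0.7,"dz":0,"ax":0,"ay":0,"az":0},{"claw":-1,"dx":0.87,"dy":0.7,"dz":0.5,"ax":0,"ay":0,"az":0},{"claw":-1,"dx":0.87,"dy":0.7,"dz":0.6,"ax":0,"ay":0,"az":0},{"claw":-1,"dx":0.87,"dy":0.7,"dz":0,"ax":0,"ay":0,"az":0}]'
python3 - <<'E'
from h import *
plan(.363,-.347,.2,0); c=cam('wrist'); save(c,'w2.png')
import pickle; pickle.dump(c,open('w2.pkl','wb'))
E
```

```text
time: 0.83
ee_pos: [0.1521, -0.6062, 0.2334]
eef_rot: [0.881, 0.472, 0.0, -0.0]
ft_force: [-0.8, 1.0, -0.1]
width: 0.0869
grip_force: 0.0
time: 1.5
ee_pos: [0.1929, -0.5554, 0.2329]
eef_rot: [0.708, 0.706, -0.0, -0.0]
ft_force: [2.4, 0.4, -0.1]
width: 0.0869
grip_force: 0.0
time: 2.17
ee_pos: [0.3617, -0.3442, 0.1978]
eef_rot: [0.707, 0.707, -0.0, -0.002]
ft_force: [0.4, -0.0, -0.2]
width: 0.0872
grip_force: 0.0
yclose -0.0 turn 0.0 az -0.00 | dx -0.09 dy 0.04 dz -0.07 | tilt xy [-0.003  0.002] q7 0.63 F [ 0.4 -0.  -0.2] w 0.0872 t 2.2
```

View pics/w2.png

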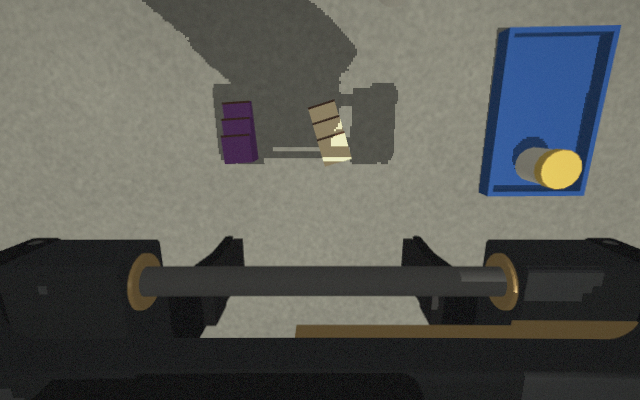

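The pale stair is at about (330,132), with dark nosings at rows 103, 120 and 136. I need a zoom to tell which end is high.

Run:
```python
import cv2
i=cv2.imread('pics/w2.png')[90:175,205:365]; cv2.imwrite('pics/w2z.png',cv2.resize(i,None,fx=5,fy=5,interpolation=cv2.INTER_CUBIC))
```

```text
(no output)
```

View pics/w2z.png

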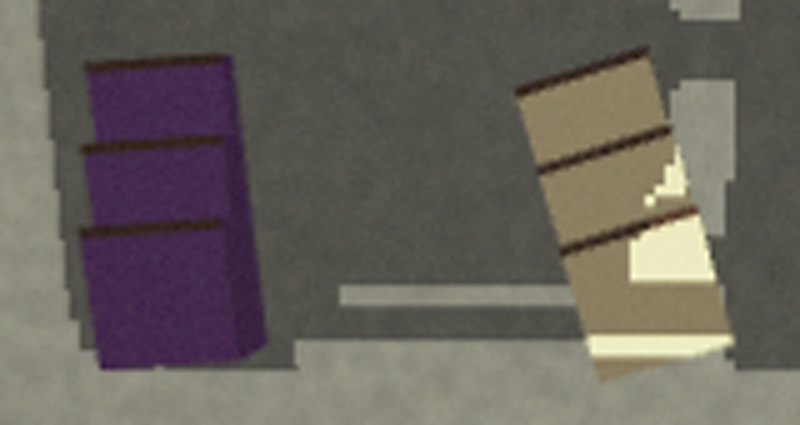

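Run:
```python
from h import *; import pickle
c=pickle.load(open('w2.pkl','rb'))
e=ray(c,[(308.2,108.6),(334.6,100)],.01); m=ray(c,[(317.4,140.4),(344.4,132)],.03); b=ray(c,[(325.4,166),(351.6,158.6)],.03)
for q in(e,m,b): print(np.round(q.mean(0)*1000,1),'w %.1f ang %.1f'%(np.linalg.norm(q[1]-q[0])*1e3,np.degrees(np.arctan2(*(q[1]-q[0])[1::-1]))))
F,K=e.mean(0),b.mean(0); u=(K-F)[:2]; L=np.linalg.norm(u);u/=L; print('len',L*1e3,'ang',np.degrees(np.arctan2(u[1],u[0])))
o=(F[:2]+K[:2])/2; g=o+.008*u; print(o,g,'|b-m|',np.linalg.norm(b.mean(0)-m.mean(0)))
plan(g[0],g[1],.015,np.degrees(np.arctan2(u[1],u[0]))+90)
```

```text
[ 361.1 -256.8   10. ] w 28.0 ang 17.1
[ 370.4 -287.5   30. ] w 27.6 ang 16.9
[ 378.2 -312.9   30. ] w 27.1 ang 15.7
len 58.72978653069854 ang -73.06805637904837
[ 0.36960537 -0.28484592] [ 0.37193525 -0.29249913] |b-m| 0.026629797329864938
yclose 0.4 turn 16.5 az -2.75 | dx 1.42 dy 0.60 dz 6.14 | tilt xy [0.    0.003] q7 0.62 F [5.3 5.9 0.8] w 0.0870 t 2.2
```

```bash
python3 -m crank '[{"claw":-0.4,"dx":0,"dy":0,"dz":0,"ax":0,"ay":0,"az":-1},{"claw":-0.4,"dx":0,"dy":0,"dz":0,"ax":0,"ay":0,"az":-1},{"claw":-0.4,"dx":0,"dy":0,"dz":0,"ax":0,"ay":0,"az":-0.75},{"claw":-0.4,"dx":0.71,"dy":0.3,"dz":0.5,"ax":0,"ay":0,"az":0},{"claw":-0.4,"dx":0.71,"dy":0.3,"dz":1,"ax":0,"ay":0,"az":0},{"claw":-0.4,"dx":0,"dy":0,"dz":1,"ax":0,"ay":0,"az":0},{"claw":-0.4,"dx":0,"dy":0,"dz":1,"ax":0,"ay":0,"az":0},{"claw":-0.4,"dx":0,"dy":0,"dz":1,"ax":0,"ay":0,"az":0}]'
python3 -c "
from h import *
plan(.3719,-.2925,.015,16.9)"
```

```text
time: 2.88
ee_pos: [0.3674, -0.3006, 0.0648]
eef_rot: [0.598, 0.801, -0.0, 0.001]
ft_force: [-0.5, -1.0, 1.2]
width: 0.0612
grip_force: 0.0
yclose 16.5 turn 0.4 az -0.06 | dx 0.21 dy 0.22 dz 1.66 | tilt xy [ 0.001 -0.001] q7 0.77 F [-0.5 -1.   1.2] w 0.0612 t 2.9
```

```bash
python3 -m crank '[{"claw":-0.4,"dx":0.2,"dy":0.2,"dz":0,"ax":0,"ay":0,"az":0},{"claw":-0.4,"dx":0,"dy":0,"dz":0,"ax":0,"ay":0,"az":0}]' >/dev/null
python3 -c "
from h import *
plan(.3719,-.2925,.015,16.9)"
```

```text
yclose 16.6 turn 0.3 az -0.06 | dx -0.04 dy -0.00 dz 1.68 | tilt xy [-0.001  0.003] q7 0.75 F [-1.  -0.1  0.8] w 0.0608 t 3.0
```

```bash
python3 -m crank '[{"claw":-0.4,"dx":0,"dy":0,"dz":0.84,"ax":0,"ay":0,"az":0},{"claw":-0.4,"dx":0,"dy":0,"dz":0.84,"ax":0,"ay":0,"az":0},{"claw":-0.4,"dx":0,"dy":0,"dz":0,"ax":0,"ay":0,"az":0},{"claw":1,"dx":0,"dy":0,"dz":0,"ax":0,"ay":0,"az":0},{"claw":1,"dx":0,"dy":0,"dz":0,"ax":0,"ay":0,"az":0},{"claw":1,"dx":0,"dy":0,"dz":0,"ax":0,"ay":0,"az":0},{"claw":1,"dx":0,"dy":0,"dz":0,"ax":0,"ay":0,"az":0},{"claw":1,"dx":0,"dy":0,"dz":0,"ax":0,"ay":0,"az":0}]' 20
python3 -m crank '[{"claw":1,"dx":0,"dy":0,"dz":-0.5,"ax":0,"ay":0,"az":0},{"claw":1,"dx":0,"dy":0,"dz":-1,"ax":0,"ay":0,"az":0},{"claw":1,"dx":0,"dy":0,"dz":-1,"ax":0,"ay":0,"az":0},{"claw":1,"dx":0,"dy":0,"dz":-1,"ax":0,"ay":0,"az":0},{"claw":1,"dx":0,"dy":0,"dz":0,"ax":0,"ay":0,"az":0}]'
python3 - <<'E'
from h import *
plan(.6246,.011-.038,.12,-4)
c=cam('top')
x0,y0,x1,y1=285,135,355,190
hsv=cv2.cvtColor(c['color'],cv2.COLOR_RGB2HSV)
print(hsv[163,[292,299,310,319,330,340,348]].tolist(), hsv[[146,149,152,163,174,177,180],319].tolist())
for th in (70,90,110): print(th,rect(c,(285,135,355,190),.02,lambda h,s,v:(s>th)), rect(c,(362,152,424,194),.02,lambda h,s,v:(s>150)), rect(c,(225,150,278,198),.008,lambda h,s,v:(s>th)))
E
```

```text
time: 3.72
ee_pos: [0.3719, -0.2936, 0.0162]
eef_rot: [0.599, 0.801, -0.0, 0.001]
ft_force: [-1.0, -0.5, -0.4]
width: 0.0352
grip_force: 0.0
time: 4.13
ee_pos: [0.374, -0.2948, 0.126]
eef_rot: [0.598, 0.801, -0.001, 0.004]
ft_force: [1.5, -0.3, 0.1]
width: 0.0279
grip_force: 20.0
yclose 16.5 turn -20.5 az 3.42 | dx 9.49 dy 7.71 dz 0.20 | tilt xy [ 0.006 -0.006] q7 0.80 F [ 1.5 -0.3  0.1] w 0.0279 t 4.1
[[24, 38, 100], [16, 110, 153], [16, 115, 164], [16, 118, 167], [16, 117, 168], [17, 76, 121], [21, 26, 98]] [[18, 32, 105], [17, 80, 121], [15, 117, 152], [16, 118, 167], [16, 116, 130], [22, 30, 95], [21, 35, 103]]
70 [628.5   8.9  85.6 164.2 104.9] [ 582.1 -267.6  -89.1  154.4   93.8] [588.1 261.2  63.9 115.2 113.6]
90 [627.4   9.2  85.7 159.3 101.5] [ 582.1 -267.6  -89.1  154.4   93.8] [587.8 261.2 -27.3 110.7 110.3]
110 [627.3   9.7  85.6 155.1  98.4] [ 582.1 -267.6  -89.1  154.4   93.8] [587.4 260.8 -26.6 105.1 103.7]
```

```bash
python3 -m crank '[{"claw":1,"dx":0,"dy":0,"dz":0,"ax":0,"ay":0,"az":1},{"claw":1,"dx":0,"dy":0,"dz":0,"ax":0,"ay":0,"az":1},{"claw":1,"dx":0,"dy":0,"dz":0,"ax":0,"ay":0,"az":1},{"claw":1,"dx":0,"dy":0,"dz":0,"ax":0,"ay":0,"az":0.48},{"claw":1,"dx":0.5,"dy":0.4,"dz":0,"ax":0,"ay":0,"az":0},{"claw":1,"dx":0.92,"dy":0.76,"dz":0,"ax":0,"ay":0,"az":0},{"claw":1,"dx":0.92,"dy":0.76,"dz":0,"ax":0,"ay":0,"az":0},{"claw":1,"dx":0.92,"dy":0.76,"dz":0,"ax":0,"ay":0,"az":0}]'
python3 -m crank '[{"claw":1,"dx":0.92,"dy":0.76,"dz":0,"ax":0,"ay":0,"az":0},{"claw":1,"dx":0.92,"dy":0.76,"dz":0,"ax":0,"ay":0,"az":0},{"claw":1,"dx":0.92,"dy":0.76,"dz":0,"ax":0,"ay":0,"az":0},{"claw":1,"dx":0.92,"dy":0.76,"dz":0,"ax":0,"ay":0,"az":0},{"claw":1,"dx":0.92,"dy":0.76,"dz":0,"ax":0,"ay":0,"az":0},{"claw":1,"dx":0.92,"dy":0.76,"dz":0,"ax":0,"ay":0,"az":0},{"claw":1,"dx":0.42,"dy":0.36,"dz":0,"ax":0,"ay":0,"az":0},{"claw":1,"dx":0,"dy":0,"dz":0,"ax":0,"ay":0,"az":0}]'
python3 - <<'E'
from h import *; import pickle
plan(.6235,-.0364,.12,-4.4); c=cam('wrist'); save(c,'w3.png'); pickle.dump(c,open('w3.pkl','wb'))
E
```

```text
time: 4.85
ee_pos: [0.4593, -0.2006, 0.1194]
eef_rot: [0.734, 0.679, -0.0, -0.0]
ft_force: [0.6, -0.1, -1.3]
width: 0.0283
grip_force: 20.0
time: 5.52
ee_pos: [0.6212, -0.0303, 0.1189]
eef_rot: [0.732, 0.681, 0.001, -0.001]
ft_force: [-1.2, 1.1, -0.3]
width: 0.0276
grip_force: 20.0
yclose -4.1 turn -0.3 az 0.05 | dx -0.20 dy 0.09 dz -0.04 | tilt xy [-0.001  0.003] q7 -0.31 F [-1.2  1.1 -0.3] w 0.0276 t 5.5
```

View pics/w3.png

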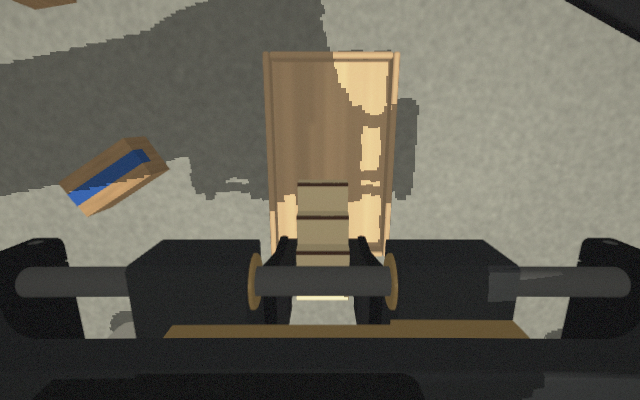

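The stair is held straight between the fingers, with its foot nosing at (297–349,184). The tray's far rim corners are at (264,53) and (399,53), and the blue carton is at (113,175).

Run:
```python
from h import *; import pickle
c=pickle.load(open('w3.pkl','rb'))
q=ray(c,[(264,53),(399,53),(386.5,230)],.02); print(np.round(q*1e3,1))
a=(q[1]-q[0]); u=a[:2]/np.linalg.norm(a[:2]); print(np.linalg.norm(a),np.degrees(np.arctan2(u[1],u[0])))
v=np.array([-u[1],u[0]]); print('centre',(q[0]+q[1])[:2]/2-.08*v)
# stair foot nosing width vs height
for z in(.09,.1,.11,.115,.12): 
    w=ray(c,[(296.5,184),(349,184)],z); print(z,np.round(np.linalg.norm(w[1]-w[0])*1e3,1),np.round(w.mean(0)*1e3,1))
s=r.read_state(); print(s['ee_pos'])
```

```text
[[588.5  90.4  20. ]
 [685.2  83.4  20. ]
 [673.7 -50.2  20. ]]
0.09692099319830551 -4.152482982173375
centre [0.63108668 0.00712646]
0.09 30.2 [624.7   5.5  90. ]
0.1 28.5 [624.9   7.4 100. ]
0.11 26.8 [625.    9.3 110. ]
0.115 26.0 [625.1  10.3 115. ]
0.12 25.1 [625.1  11.2 120. ]
[ 0.62000369 -0.03280433  0.11875712]
```

```bash
python3 -c "
from h import *
plan(.6266,-.038,.036,-4.2)"
```

```text
yclose -4.2 turn -0.0 az 0.00 | dx -0.16 dy 0.23 dz 2.76 | tilt xy [-0.002  0.002] q7 -0.31 F [-1.2 -0.2 -0.4] w 0.0274 t 5.6
```

```bash
python3 -m crank '[{"claw":1,"dx":-0.16,"dy":0.23,"dz":0.6,"ax":0,"ay":0,"az":0},{"claw":1,"dx":0,"dy":0,"dz":0.9,"ax":0,"ay":0,"az":0},{"claw":1,"dx":0,"dy":0,"dz":0.8,"ax":0,"ay":0,"az":0},{"claw":1,"dx":0,"dy":0,"dz":0.4,"ax":0,"ay":0,"az":0},{"claw":1,"dx":0,"dy":0,"dz":0,"ax":0,"ay":0,"az":0}]'
python3 -m crank '[{"claw":1,"dx":0,"dy":0,"dz":0.07,"ax":0,"ay":0,"az":0},{"claw":1,"dx":0,"dy":0,"dz":0,"ax":0,"ay":0,"az":0}]'
python3 -m crank '[{"claw":1,"dx":0,"dy":0,"dz":0.07,"ax":0,"ay":0,"az":0},{"claw":1,"dx":0,"dy":0,"dz":0,"ax":0,"ay":0,"az":0}]'
```

```text
time: 5.98
ee_pos: [0.6245, -0.0421, 0.0365]
eef_rot: [0.734, 0.679, -0.002, -0.001]
ft_force: [-0.1, 0.5, -0.3]
width: 0.0277
grip_force: 20.0
time: 6.15
ee_pos: [0.6265, -0.0412, 0.0376]
eef_rot: [0.734, 0.679, 0.0, 0.0]
ft_force: [0.1, -0.2, 0.4]
width: 0.0274
grip_force: 20.0
time: 6.32
ee_pos: [0.6266, -0.0408, 0.0355]
eef_rot: [0.734, 0.679, 0.0, 0.0]
ft_force: [-0.5, -0.2, -0.5]
width: 0.0279
grip_force: 20.0
```

```bash
python3 -m crank '[{"claw":1,"dx":0.1,"dy":0,"dz":0.08,"ax":0,"ay":0,"az":0},{"claw":1,"dx":0,"dy":0,"dz":0,"ax":0,"ay":0,"az":0}]'
python3 -m crank '[{"claw":1,"dx":0,"dy":0,"dz":0.07,"ax":0,"ay":0,"az":0},{"claw":1,"dx":0,"dy":0,"dz":0,"ax":0,"ay":0,"az":0}]' | grep -E "ee|ft"
python3 -m crank '[{"claw":1,"dx":0,"dy":0,"dz":0.07,"ax":0,"ay":0,"az":0},{"claw":1,"dx":0,"dy":0,"dz":0,"ax":0,"ay":0,"az":0}]'| grep -E "ee|ft"
```

```text
time: 6.48
ee_pos: [0.6273, -0.0393, 0.034]
eef_rot: [0.734, 0.679, -0.0, 0.001]
ft_force: [-2.0, -3.9, 8.6]
width: 0.0275
grip_force: 20.0
ee_pos: [0.6273, -0.0391, 0.033]
eef_rot: [0.734, 0.679, -0.0, 0.002]
ft_force: [-7.4, -5.8, 20.9]
ee_pos: [0.6274, -0.0389, 0.0314]
eef_rot: [0.734, 0.679, -0.0, 0.002]
ft_force: [-11.2, -4.0, 24.9]
```

```bash
python3 -m crank '[{"claw":1,"dx":0,"dy":0,"dz":-0.1,"ax":0,"ay":0,"az":0},{"claw":0.0,"dx":0,"dy":0,"dz":0,"ax":0,"ay":0,"az":0},{"claw":0.0,"dx":0,"dy":0,"dz":0,"ax":0,"ay":0,"az":0},{"claw":0.0,"dx":0,"dy":0,"dz":0,"ax":0,"ay":0,"az":0},{"claw":0.0,"dx":0,"dy":0,"dz":-0.5,"ax":0,"ay":0,"az":0},{"claw":0.0,"dx":0,"dy":0,"dz":-1,"ax":0,"ay":0,"az":0},{"claw":-0.4,"dx":0,"dy":0,"dz":-1,"ax":0,"ay":0,"az":0},{"claw":-0.4,"dx":0,"dy":0,"dz":-0.8,"ax":0,"ay":0,"az":0}]'
python3 - <<'E'
from h import *
plan(.362,.30,.13,12); c=cam('top')
b=(225,224,256,245); save(c,'t2.png')
z=c['color'][135:250,220:350,::-1]; cv2.imwrite('pics/t2z.png',cv2.resize(z,None,fx=6,fy=5,interpolation=cv2.INTER_CUBIC))
E
```

```text
time: 7.48
ee_pos: [0.6271, -0.0373, 0.1334]
eef_rot: [0.734, 0.68, 0.001, 0.0]
ft_force: [0.7, 0.2, -0.2]
width: 0.0505
grip_force: 0.0
yclose -4.4 turn 16.4 az -2.73 | dx 12.83 dy -6.30 dz 0.11 | tilt xy [0.002 0.   ] q7 -0.30 F [ 0.7  0.2 -0.2] w 0.0505 t 7.5
```

View pics/t2z.png

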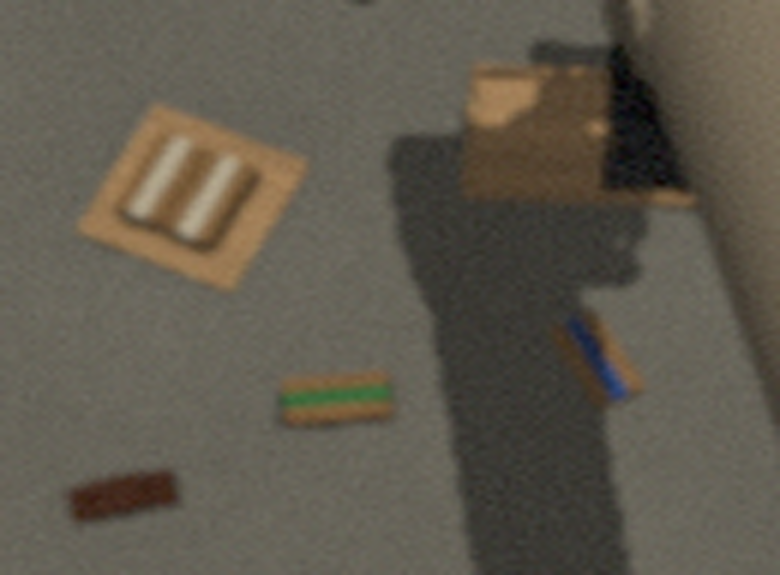

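The stair is in the tray. The beam is at crop (123,495), tilted slightly.

```bash
python3 -m crank '[{"claw":-0.4,"dx":0,"dy":0,"dz":-1,"ax":0,"ay":0,"az":-1},{"claw":-0.4,"dx":0,"dy":0,"dz":-1,"ax":0,"ay":0,"az":-1},{"claw":-0.4,"dx":0,"dy":0,"dz":-0.2,"ax":0,"ay":0,"az":-0.73},{"claw":-0.4,"dx":0.5,"dy":-0.3,"dz":0,"ax":0,"ay":0,"az":0},{"claw":-0.4,"dx":1,"dy":-0.62,"dz":0,"ax":0,"ay":0,"az":0},{"claw":-0.4,"dx":1,"dy":-0.62,"dz":0,"ax":0,"ay":0,"az":0},{"claw":-0.4,"dx":1,"dy":-0.62,"dz":0,"ax":0,"ay":0,"az":0},{"claw":-0.4,"dx":1,"dy":-0.62,"dz":0,"ax":0,"ay":0,"az":0}]' | grep -E "ee"
python3 -m crank '[{"claw":-0.4,"dx":1,"dy":-0.62,"dz":0,"ax":0,"ay":0,"az":0},{"claw":-0.4,"dx":1,"dy":-0.62,"dz":0,"ax":0,"ay":0,"az":0},{"claw":-0.4,"dx":1,"dy":-0.62,"dz":0,"ax":0,"ay":0,"az":0},{"claw":-0.4,"dx":1,"dy":-0.62,"dz":0,"ax":0,"ay":0,"az":0},{"claw":-0.4,"dx":1,"dy":-0.62,"dz":0,"ax":0,"ay":0,"az":0},{"claw":-0.4,"dx":0.6,"dy":-0.4,"dz":0,"ax":0,"ay":0,"az":0},{"claw":-0.4,"dx":0,"dy":0,"dz":0,"ax":0,"ay":0,"az":0}]'
python3 - <<'E'
from h import *; import pickle
plan(.379,.222,.2,12); c=cam('wrist'); save(c,'w4.png'); pickle.dump(c,open('w4.pkl','wb'))
E
```

```text
ee_pos: [0.5157, 0.0783, 0.1968]
eef_rot: [0.629, 0.777, 0.0, 0.0]
time: 8.78
ee_pos: [0.3762, 0.2234, 0.1971]
eef_rot: [0.627, 0.779, 0.0, 0.001]
ft_force: [0.0, -0.1, 0.8]
width: 0.0608
grip_force: 0.0
yclose 12.4 turn -0.4 az 0.06 | dx -0.06 dy 0.08 dz -0.10 | tilt xy [ 0.001 -0.001] q7 -0.38 F [ 0.  -0.1  0.8] w 0.0608 t 8.8
```

View pics/w4.png

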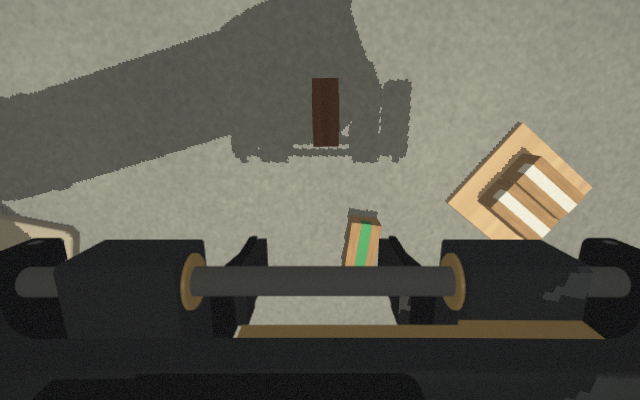

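Run:
```python
from h import *; import pickle
c=pickle.load(open('w4.pkl','rb'))
for th in(90,110): 
  q=rect(c,(300,65,352,158),.02,lambda h,s,v:(s>th)&((h<12)|(h>165)));print(q)
# stack: lengths etc
print(rect(c,(430,110,600,238),.008,lambda h,s,v:s>70))
print(rect(c,(335,215,385,265),.03,lambda h,s,v:s>60))
plan(q[0]/1e3,q[1]/1e3,.015,q[2]+90)
```

```text
[362.8 300.8 -76.9  63.5  25.6]
[362.9 300.8 -76.9  63.4  25.6]
[587.4 261.8 -26.2 114.3 109.6]
[429.4 180.1 -84.9  57.1  35.9]
yclose 12.2 turn 0.9 az -0.14 | dx 2.70 dy 0.11 dz 6.07 | tilt xy [ 0.002 -0.001] q7 -0.38 F [ 1.3 -0.5  0.7] w 0.0610 t 8.8
```

The beam is at (362.8, 300.8) mm with a 63×26 footprint, which matches its size. Moving over it.

```bash
python3 -m crank '[{"claw":-0.4,"dx":0.9,"dy":0.04,"dz":0.3,"ax":0,"ay":0,"az":-0.14},{"claw":-0.4,"dx":0.9,"dy":0.04,"dz":0.8,"ax":0,"ay":0,"az":0},{"claw":-0.4,"dx":0.9,"dy":0.04,"dz":0.8,"ax":0,"ay":0,"az":0},{"claw":-0.4,"dx":0,"dy":0,"dz":1,"ax":0,"ay":0,"az":0},{"claw":-0.4,"dx":0,"dy":0,"dz":1,"ax":0,"ay":0,"az":0},{"claw":-0.4,"dx":0,"dy":0,"dz":0.4,"ax":0,"ay":0,"az":0},{"claw":-0.4,"dx":0,"dy":0,"dz":0,"ax":0,"ay":0,"az":0}]' | grep -E "ee"
python3 -c "
from h import *
plan(.3629,.3008,.015,13.1)"
```

```text
ee_pos: [0.3645, 0.2978, 0.0651]
eef_rot: [0.624, 0.781, -0.002, -0.001]
yclose 12.8 turn 0.3 az -0.05 | dx 0.11 dy -0.03 dz 1.67 | tilt xy [-0.004 -0.002] q7 -0.82 F [-1.1 -0.7 -0. ] w 0.0609 t 9.4
```

```bash
python3 -m crank '[{"claw":-0.4,"dx":0.1,"dy":0,"dz":0.84,"ax":0,"ay":0,"az":0},{"claw":-0.4,"dx":0,"dy":0,"dz":0.84,"ax":0,"ay":0,"az":0},{"claw":0,"dx":0,"dy":0,"dz":0,"ax":0,"ay":0,"az":0},{"claw":1,"dx":0,"dy":0,"dz":0,"ax":0,"ay":0,"az":0},{"claw":1,"dx":0,"dy":0,"dz":0,"ax":0,"ay":0,"az":0},{"claw":1,"dx":0,"dy":0,"dz":0,"ax":0,"ay":0,"az":0},{"claw":1,"dx":0,"dy":0,"dz":0,"ax":0,"ay":0,"az":0},{"claw":1,"dx":0,"dy":0,"dz":0,"ax":0,"ay":0,"az":0}]' 20
python3 -m crank '[{"claw":1,"dx":0,"dy":0,"dz":0,"ax":0,"ay":0,"az":0},{"claw":1,"dx":0,"dy":0,"dz":0,"ax":0,"ay":0,"az":0},{"claw":1,"dx":0,"dy":0,"dz":-0.6,"ax":0,"ay":0,"az":0},{"claw":1,"dx":0,"dy":0,"dz":-1,"ax":0,"ay":0,"az":0},{"claw":1,"dx":0,"dy":0,"dz":-1,"ax":0,"ay":0,"az":0},{"claw":1,"dx":0,"dy":0,"dz":-1,"ax":0,"ay":0,"az":0},{"claw":1,"dx":0,"dy":0,"dz":0,"ax":0,"ay":0,"az":0}]'
python3 -c "
from h import *
plan(.6333,.0457,.13,-4.2)"
```

```text
time: 10.08
ee_pos: [0.3654, 0.3025, 0.0179]
eef_rot: [0.624, 0.782, 0.001, 0.0]
ft_force: [-0.8, 1.0, -1.2]
width: 0.0289
grip_force: 0.2
time: 10.67
ee_pos: [0.3665, 0.3045, 0.1299]
eef_rot: [0.623, 0.782, 0.003, 0.001]
ft_force: [0.8, 0.8, 0.2]
width: 0.026
grip_force: 20.0
yclose 12.9 turn -17.1 az 2.84 | dx -7.95 dy 9.50 dz -0.00 | tilt xy [0.006 0.003] q7 -0.74 F [0.8 0.8 0.2] w 0.0260 t 10.7
```

```bash
python3 -m crank '[{"claw":1,"dx":0,"dy":0,"dz":0,"ax":0,"ay":0,"az":1},{"claw":1,"dx":0,"dy":0,"dz":0,"ax":0,"ay":0,"az":1},{"claw":1,"dx":0,"dy":0,"dz":0,"ax":0,"ay":0,"az":0.84},{"claw":1,"dx":-0.4,"dy":0.5,"dz":0,"ax":0,"ay":0,"az":0},{"claw":1,"dx":-0.75,"dy":0.9,"dz":0,"ax":0,"ay":0,"az":0},{"claw":1,"dx":-0.75,"dy":0.9,"dz":0,"ax":0,"ay":0,"az":0},{"claw":1,"dx":-0.75,"dy":0.9,"dz":0,"ax":0,"ay":0,"az":0},{"claw":1,"dx":-0.75,"dy":0.9,"dz":0,"ax":0,"ay":0,"az":0}]' | grep ee
python3 -m crank '[{"claw":1,"dx":-0.75,"dy":0.9,"dz":0,"ax":0,"ay":0,"az":0},{"claw":1,"dx":-0.75,"dy":0.9,"dz":0,"ax":0,"ay":0,"az":0},{"claw":1,"dx":-0.75,"dy":0.9,"dz":0,"ax":0,"ay":0,"az":0},{"claw":1,"dx":-0.75,"dy":0.9,"dz":0,"ax":0,"ay":0,"az":0},{"claw":1,"dx":-0.75,"dy":0.9,"dz":0,"ax":0,"ay":0,"az":0},{"claw":1,"dx":-0.75,"dy":0.9,"dz":0,"ax":0,"ay":0,"az":0},{"claw":1,"dx":0,"dy":0,"dz":0,"ax":0,"ay":0,"az":0}]'
python3 - <<'E'
from h import *; import pickle
plan(.6333,.0457,.05,-4.2)
E
```

```text
ee_pos: [0.4808, 0.1901, 0.1248]
eef_rot: [0.733, 0.681, -0.0, 0.0]
time: 11.92
ee_pos: [0.6352, 0.0373, 0.1237]
eef_rot: [0.736, 0.677, -0.001, 0.001]
ft_force: [-0.4, -0.7, -0.9]
width: 0.0257
grip_force: 20.0
yclose -4.7 turn 0.5 az -0.09 | dx 0.28 dy -0.08 dz 2.46 | tilt xy [ 0.001 -0.003] q7 -0.48 F [-0.4 -0.7 -0.9] w 0.0257 t 11.9
```

```bash
python3 -m crank '[{"claw":1,"dx":0.32,"dy":-0.08,"dz":0.5,"ax":0,"ay":0,"az":0},{"claw":1,"dx":0,"dy":0,"dz":0.8,"ax":0,"ay":0,"az":0},{"claw":1,"dx":0,"dy":0,"dz":0.8,"ax":0,"ay":0,"az":0},{"claw":1,"dx":0,"dy":0,"dz":0.6,"ax":0,"ay":0,"az":0},{"claw":1,"dx":0,"dy":0,"dz":0,"ax":0,"ay":0,"az":0},{"claw":1,"dx":0,"dy":0,"dz":0,"ax":0,"ay":0,"az":0}]' | grep -E "ee|ft"
python3 -m crank '[{"claw":1,"dx":0,"dy":0,"dz":0.1,"ax":0,"ay":0,"az":0},{"claw":1,"dx":0,"dy":0,"dz":0,"ax":0,"ay":0,"az":0}]'| grep -E "ee|ft"
python3 -m crank '[{"claw":1,"dx":0,"dy":0,"dz":0.1,"ax":0,"ay":0,"az":0},{"claw":1,"dx":0,"dy":0,"dz":0,"ax":0,"ay":0,"az":0}]'| grep -E "ee|ft"
```

```text
ee_pos: [0.6292, 0.0548, 0.0433]
eef_rot: [0.733, 0.681, -0.001, -0.001]
ft_force: [0.4, 0.4, 0.3]
ee_pos: [0.6305, 0.0549, 0.042]
eef_rot: [0.733, 0.681, 0.001, 0.001]
ft_force: [0.4, -0.2, -1.1]
ee_pos: [0.6301, 0.0547, 0.0383]
eef_rot: [0.733, 0.681, 0.0, 0.0]
ft_force: [-0.6, 0.2, -0.6]
```

```bash
python3 -m crank '[{"claw":1,"dx":-0.28,"dy":0.07,"dz":0,"ax":0,"ay":0,"az":0},{"claw":1,"dx":0,"dy":0,"dz":0,"ax":0,"ay":0,"az":0},{"claw":1,"dx":0,"dy":0,"dz":0,"ax":0,"ay":0,"az":0},{"claw":1,"dx":0,"dy":0,"dz":0,"ax":0,"ay":0,"az":0}]' >/dev/null;  python3 -c "
from h import *
plan(.6333,.0457,.023,-4.2)"
```

```text
yclose -4.2 turn 0.0 az -0.01 | dx -0.00 dy 0.06 dz 0.50 | tilt xy [ 0. -0.] q7 -0.53 F [-0.3  1.2 -0. ] w 0.0260 t 13.1
```

```bash
python3 -m crank '[{"claw":1,"dx":0,"dy":0.06,"dz":0.3,"ax":0,"ay":0,"az":0},{"claw":1,"dx":0,"dy":0,"dz":0,"ax":0,"ay":0,"az":0},{"claw":1,"dx":0,"dy":0,"dz":0,"ax":0,"ay":0,"az":0}]' | grep -E "ee|ft"
python3 -m crank '[{"claw":1,"dx":0,"dy":0,"dz":0.1,"ax":0,"ay":0,"az":0},{"claw":1,"dx":0,"dy":0,"dz":0,"ax":0,"ay":0,"az":0}]'| grep -E "ee|ft"
python3 -m crank '[{"claw":1,"dx":0,"dy":0,"dz":0.07,"ax":0,"ay":0,"az":0},{"claw":1,"dx":0,"dy":0,"dz":0,"ax":0,"ay":0,"az":0}]'| grep -E "ee|ft"
```

```text
ee_pos: [0.6326, 0.0462, 0.028]
eef_rot: [0.733, 0.681, -0.001, -0.0]
ft_force: [-0.1, -0.0, -0.8]
ee_pos: [0.6328, 0.0462, 0.0254]
eef_rot: [0.733, 0.681, -0.0, -0.0]
ft_force: [-0.3, -0.9, -0.4]
ee_pos: [0.6329, 0.0461, 0.0235]
eef_rot: [0.733, 0.681, -0.0, -0.0]
ft_force: [-0.2, -0.2, -0.7]
```

```bash
python3 -m crank '[{"claw":1,"dx":0,"dy":0,"dz":0.07,"ax":0,"ay":0,"az":0},{"claw":1,"dx":0,"dy":0,"dz":0,"ax":0,"ay":0,"az":0}]'| grep -E "ee|ft"
python3 -m crank '[{"claw":1,"dx":0,"dy":0,"dz":0.05,"ax":0,"ay":0,"az":0},{"claw":1,"dx":0,"dy":0,"dz":0,"ax":0,"ay":0,"az":0}]'| grep -E "ee|ft"
```

```text
ee_pos: [0.6332, 0.0462, 0.0226]
eef_rot: [0.733, 0.681, -0.0, 0.0]
ft_force: [-3.2, -1.3, 8.0]
ee_pos: [0.6332, 0.0462, 0.0224]
eef_rot: [0.733, 0.681, -0.0, 0.001]
ft_force: [-8.4, -2.3, 20.1]
```

```bash
python3 -m crank '[{"claw":1,"dx":0,"dy":0,"dz":-0.06,"ax":0,"ay":0,"az":0},{"claw":0.0,"dx":0,"dy":0,"dz":0,"ax":0,"ay":0,"az":0},{"claw":0.0,"dx":0,"dy":0,"dz":0,"ax":0,"ay":0,"az":0},{"claw":0.0,"dx":0,"dy":0,"dz":0,"ax":0,"ay":0,"az":0},{"claw":0.0,"dx":0,"dy":0,"dz":-0.5,"ax":0,"ay":0,"az":0},{"claw":0.0,"dx":0,"dy":0,"dz":-1,"ax":0,"ay":0,"az":0},{"claw":-0.4,"dx":0,"dy":0,"dz":-1,"ax":0,"ay":0,"az":0},{"claw":-0.4,"dx":0,"dy":0,"dz":-1,"ax":0,"ay":0,"az":0}]' | grep ee
python3 - <<'E'
from h import *
def cent(c,box,z):
    x0,y0,x1,y1=box;h=cv2.cvtColor(c['color'],cv2.COLOR_RGB2HSV)[y0:y1,x0:x1].astype(int)
    m=(h[...,1]>140)&((h[...,0]<10)|(h[...,0]>170)); v,u=np.nonzero(m); print(m.sum()); return ray(c,[(u.mean()+x0,v.mean()+y0)],z)[0].round(4)
print(cent(cam('top'),(350,200,376,226),.043),cent(cam('scene'),(285,155,312,185),.041))
plan(.425,-.142,.1,-4)
E
```

```text
ee_pos: [0.6329, 0.0464, 0.1291]
eef_rot: [0.733, 0.681, 0.0, -0.0]
0
64
[nan nan nan] [ 0.4265 -0.1463  0.041 ]
yclose -4.2 turn 0.2 az -0.03 | dx -6.78 dy -6.57 dz 1.12 | tilt xy [0.008 0.001] q7 -0.48 F [0.3 0.5 1.1] w 0.0564 t 14.8<stdin>:4: RuntimeWarning: Mean of empty slice.
  ret = ret.dtype.type(ret / rcount)
```

```bash
python3 - <<'E'
from h import *
c=cam('top'); c['color']=np.load('top.npz')['color']; x0,y0,x1,y1=350,200,376,226
h=cv2.cvtColor(c['color'],cv2.COLOR_RGB2HSV)[y0:y1,x0:x1].astype(int); m=(h[...,1]>140)&((h[...,0]<10)|(h[...,0]>170)); v,u=np.nonzero(m)
print(m.sum(),ray(c,[(u.mean()+x0,v.mean()+y0)],.044))
p=cv2.cvtColor(c['color'],cv2.COLOR_RGB2HSV)[152:194,362:424].astype(int);m=(p[...,0]>15)&(p[...,0]<35)&(p[...,1]>120);v,u=np.nonzero(m);print('yellow',ray(c,[(u.mean()+362,v.mean()+152)],.048))
plan(.426,-.144,.1,-4)
E
python3 -m crank '[{"claw":-0.8,"dx":-0.3,"dy":-0.3,"dz":0,"ax":0,"ay":0,"az":0},{"claw":-0.8,"dx":-0.7,"dy":-0.7,"dz":0,"ax":0,"ay":0,"az":0},{"claw":-0.8,"dx":-0.8,"dy":-0.8,"dz":0,"ax":0,"ay":0,"az":0},{"claw":-0.8,"dx":-0.8,"dy":-0.8,"dz":0,"ax":0,"ay":0,"az":0},{"claw":-0.8,"dx":-0.8,"dy":-0.8,"dz":0,"ax":0,"ay":0,"az":0},{"claw":-0.8,"dx":-0.8,"dy":-0.8,"dz":0,"ax":0,"ay":0,"az":0},{"claw":-0.8,"dx":-0.8,"dy":-0.8,"dz":0,"ax":0,"ay":0,"az":0},{"claw":-0.8,"dx":-0.8,"dy":-0.8,"dz":0,"ax":0,"ay":0,"az":0}]' | grep ee
python3 -m crank '[{"claw":-0.8,"dx":-0.8,"dy":-0.7,"dz":0,"ax":0,"ay":0,"az":0},{"claw":-0.8,"dx":-0.2,"dy":0,"dz":0,"ax":0,"ay":0,"az":0},{"claw":-0.8,"dx":0,"dy":0,"dz":0,"ax":0,"ay":0,"az":0},{"claw":-0.8,"dx":0,"dy":0,"dz":0,"ax":0,"ay":0,"az":0}]' | grep ee
python3 -c "
from h import *
plan(.426,-.144,.029,-4)"
```

```text
72 [[ 0.42759852 -0.14918717  0.044     ]]
yellow [[ 0.58321778 -0.31666825  0.048     ]]
yclose -4.2 turn 0.2 az -0.04 | dx -6.82 dy -6.49 dz 1.02 | tilt xy [0.005 0.   ] q7 -0.48 F [-0.4  0.1 -1.2] w 0.0583 t 14.8
ee_pos: [0.4448, -0.1154, 0.1264]
eef_rot: [0.733, 0.681, -0.0, -0.001]
ee_pos: [0.4237, -0.1428, 0.127]
eef_rot: [0.733, 0.68, 0.0, 0.0]
yclose -4.3 turn 0.3 az -0.04 | dx -0.04 dy 0.08 dz 3.27 | tilt xy [0. 0.] q7 0.10 F [0.5 0.4 0.8] w 0.0785 t 15.8
```

```bash
python3 -m crank '[{"claw":-0.8,"dx":-0.17,"dy":0.1,"dz":0.5,"ax":0,"ay":0,"az":0},{"claw":-0.8,"dx":0,"dy":0,"dz":0.9,"ax":0,"ay":0,"az":0},{"claw":-0.8,"dx":0,"dy":0,"dz":0.9,"ax":0,"ay":0,"az":0},{"claw":-0.8,"dx":0,"dy":0,"dz":0.9,"ax":0,"ay":0,"az":0},{"claw":-0.2,"dx":0,"dy":0,"dz":0,"ax":0,"ay":0,"az":0},{"claw":-0.2,"dx":0,"dy":0,"dz":0,"ax":0,"ay":0,"az":0},{"claw":-0.2,"dx":0,"dy":0,"dz":0,"ax":0,"ay":0,"az":0},{"claw":1,"dx":0,"dy":0,"dz":0,"ax":0,"ay":0,"az":0}]' 15| grep -E "ee|wid"
python3 -m crank '[{"claw":1,"dx":0,"dy":0,"dz":0,"ax":0,"ay":0,"az":0},{"claw":1,"dx":0,"dy":0,"dz":0,"ax":0,"ay":0,"az":0},{"claw":1,"dx":0,"dy":0,"dz":0,"ax":0,"ay":0,"az":0},{"claw":1,"dx":0,"dy":0,"dz":0,"ax":0,"ay":0,"az":0}]'
python3 -m crank '[{"claw":1,"dx":0,"dy":0,"dz":-0.5,"ax":0,"ay":0,"az":0},{"claw":1,"dx":0,"dy":0,"dz":-1,"ax":0,"ay":0,"az":0},{"claw":1,"dx":0,"dy":0,"dz":-1,"ax":0,"ay":0,"az":0},{"claw":1,"dx":0,"dy":0,"dz":0,"ax":0,"ay":0,"az":0},{"claw":1,"dx":0,"dy":0,"dz":0,"ax":0,"ay":0,"az":0}]'
python3 -c "
from h import *
plan(.582,-.2376,.11,-4)"
```

```text
ee_pos: [0.4277, -0.1482, 0.0327]
eef_rot: [0.732, 0.681, 0.001, 0.001]
width: 0.0593
time: 16.82
ee_pos: [0.4267, -0.1486, 0.0317]
eef_rot: [0.733, 0.681, 0.0, 0.001]
ft_force: [-0.1, 0.6, 4.9]
width: 0.0373
grip_force: 15.0
time: 17.23
ee_pos: [0.4271, -0.1489, 0.1074]
eef_rot: [0.733, 0.68, 0.0, 0.002]
ft_force: [-0.8, -0.9, -0.4]
width: 0.0374
grip_force: 15.0
yclose -4.2 turn 0.2 az -0.04 | dx -2.59 dy 5.36 dz -0.09 | tilt xy [ 0.003 -0.002] q7 0.07 F [-0.8 -0.9 -0.4] w 0.0374 t 17.2
```

```bash
python3 -m crank '[{"claw":1,"dx":-0.3,"dy":0.5,"dz":0,"ax":0,"ay":0,"az":0},{"claw":1,"dx":-0.46,"dy":0.97,"dz":0,"ax":0,"ay":0,"az":0},{"claw":1,"dx":-0.46,"dy":0.97,"dz":0,"ax":0,"ay":0,"az":0},{"claw":1,"dx":-0.46,"dy":0.97,"dz":0,"ax":0,"ay":0,"az":0},{"claw":1,"dx":-0.46,"dy":0.97,"dz":0,"ax":0,"ay":0,"az":0},{"claw":1,"dx":-0.46,"dy":0.97,"dz":0,"ax":0,"ay":0,"az":0},{"claw":1,"dx":0,"dy":0,"dz":0,"ax":0,"ay":0,"az":0},{"claw":1,"dx":0,"dy":0,"dz":0,"ax":0,"ay":0,"az":0}]' | grep ee
python3 - <<'E'
from h import *
plan(.582,-.2376,.045,-4); c=cam('wrist'); save(c,'w5.png')
import pickle; pickle.dump(c,open('w5.pkl','wb'))
E
```

```text
ee_pos: [0.5805, -0.2377, 0.1035]
eef_rot: [0.733, 0.68, -0.0, -0.002]
yclose -4.2 turn 0.2 az -0.04 | dx 0.01 dy 0.05 dz 1.95 | tilt xy [-0.002  0.002] q7 0.00 F [-0.1  0.7 -0.8] w 0.0374 t 17.9
```

View pics/w5.png

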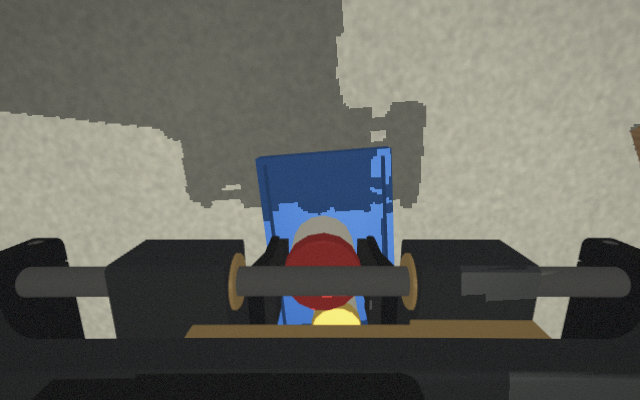

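The pot is upright in the gripper over the free part of the blue tray, whose rim corners are at (257,157) and (390,147). The yellow lid is behind it at (337,318). I lower it now.

```bash
python3 -m crank '[{"claw":1,"dx":0,"dy":0.05,"dz":0.5,"ax":0,"ay":0,"az":0},{"claw":1,"dx":0,"dy":0,"dz":0.8,"ax":0,"ay":0,"az":0},{"claw":1,"dx":0,"dy":0,"dz":0.65,"ax":0,"ay":0,"az":0},{"claw":1,"dx":0,"dy":0,"dz":0,"ax":0,"ay":0,"az":0},{"claw":1,"dx":0,"dy":0,"dz":0,"ax":0,"ay":0,"az":0}]' | grep -E "ee|ft"
python3 -m crank '[{"claw":1,"dx":0,"dy":0,"dz":0.16,"ax":0,"ay":0,"az":0},{"claw":1,"dx":0,"dy":0,"dz":0,"ax":0,"ay":0,"az":0},{"claw":1,"dx":0,"dy":0,"dz":0,"ax":0,"ay":0,"az":0}]'| grep -E "ee|ft"
python3 -m crank '[{"claw":1,"dx":0,"dy":0,"dz":0.09,"ax":0,"ay":0,"az":0},{"claw":1,"dx":0,"dy":0,"dz":0,"ax":0,"ay":0,"az":0}]'| grep -E "ee|ft"
```

```text
ee_pos: [0.5806, -0.2373, 0.0464]
eef_rot: [0.732, 0.681, -0.001, -0.001]
ft_force: [-0.2, -0.2, 0.3]
ee_pos: [0.5824, -0.2381, 0.0436]
eef_rot: [0.733, 0.681, 0.0, 0.001]
ft_force: [-0.6, 0.2, -0.7]
ee_pos: [0.5821, -0.2381, 0.0402]
eef_rot: [0.733, 0.681, 0.0, 0.0]
ft_force: [0.3, -0.5, -0.9]
```

```bash
python3 -m crank '[{"claw":1,"dx":0,"dy":0,"dz":0.09,"ax":0,"ay":0,"az":0},{"claw":1,"dx":0,"dy":0,"dz":0,"ax":0,"ay":0,"az":0}]'| grep -E "ee|ft"
python3 -m crank '[{"claw":1,"dx":0,"dy":0,"dz":0.06,"ax":0,"ay":0,"az":0},{"claw":1,"dx":0,"dy":0,"dz":0,"ax":0,"ay":0,"az":0}]'| grep -E "ee|ft"
```

```text
ee_pos: [0.5819, -0.238, 0.037]
eef_rot: [0.733, 0.681, -0.0, -0.0]
ft_force: [0.3, -0.1, -0.5]
ee_pos: [0.5822, -0.238, 0.0366]
eef_rot: [0.733, 0.681, -0.0, 0.0]
ft_force: [-4.9, 1.2, 9.4]
```

```bash
python3 -m crank '[{"claw":-0.2,"dx":0,"dy":0,"dz":0,"ax":0,"ay":0,"az":0},{"claw":-0.2,"dx":0,"dy":0,"dz":0,"ax":0,"ay":0,"az":0},{"claw":-0.2,"dx":0,"dy":0,"dz":0,"ax":0,"ay":0,"az":0},{"claw":-0.2,"dx":0,"dy":0,"dz":-0.4,"ax":0,"ay":0,"az":0},{"claw":-0.2,"dx":0,"dy":0,"dz":-1,"ax":0,"ay":0,"az":0},{"claw":-1,"dx":0,"dy":0,"dz":-1,"ax":0,"ay":0,"az":0},{"claw":-1,"dx":0,"dy":0,"dz":-1,"ax":0,"ay":0,"az":0},{"claw":-1,"dx":0.5,"dy":-0.3,"dz":-1,"ax":0,"ay":0,"az":0}]' | grep -E "ee|wid"
python3 -m crank '[{"claw":-1,"dx":1,"dy":-0.55,"dz":-0.9,"ax":0,"ay":0,"az":0},{"claw":-1,"dx":1,"dy":-0.55,"dz":0,"ax":0,"ay":0,"az":0},{"claw":-1,"dx":1,"dy":-0.55,"dz":0,"ax":0,"ay":0,"az":0},{"claw":-1,"dx":1,"dy":-0.55,"dz":0,"ax":0,"ay":0,"az":0},{"claw":-1,"dx":1,"dy":-0.55,"dz":0,"ax":0,"ay":0,"az":0},{"claw":-1,"dx":1,"dy":-0.55,"dz":0,"ax":0,"ay":0,"az":0},{"claw":-1,"dx":1,"dy":-0.55,"dz":0,"ax":0,"ay":0,"az":0},{"claw":-1,"dx":1,"dy":-0.55,"dz":0,"ax":0,"ay":0,"az":0}]' | grep -E "ee|wid"
python3 -m crank '[{"claw":-1,"dx":1,"dy":-0.55,"dz":0,"ax":0,"ay":0,"az":0},{"claw":-1,"dx":1,"dy":-0.55,"dz":0,"ax":0,"ay":0,"az":0},{"claw":-1,"dx":0,"dy":0,"dz":0,"ax":0,"ay":0,"az":0},{"claw":-1,"dx":0,"dy":0,"dz":0,"ax":0,"ay":0,"az":0}]' | grep -E "ee|wid"
python3 - <<'E'
from h import *
plan(.43,.17,.1,95); c=cam('wrist'); save(c,'w6.png')
import pickle; pickle.dump(c,open('w6.pkl','wb'))
E
```

```text
ee_pos: [0.5743, -0.2251, 0.1696]
eef_rot: [0.734, 0.679, -0.0, 0.001]
width: 0.0654
ee_pos: [0.4599, 0.0269, 0.194]
eef_rot: [0.733, 0.681, -0.0, 0.001]
width: 0.0871
ee_pos: [0.4319, 0.0891, 0.1942]
eef_rot: [0.731, 0.682, -0.0, 0.001]
width: 0.0866
yclose -4.0 turn -81.0 az 13.50 | dx 0.17 dy -2.69 dz 3.14 | tilt xy [ 0.002 -0.002] q7 -0.35 F [-0.6 -0.5  0. ] w 0.0866 t 20.8
```

View pics/w6.png

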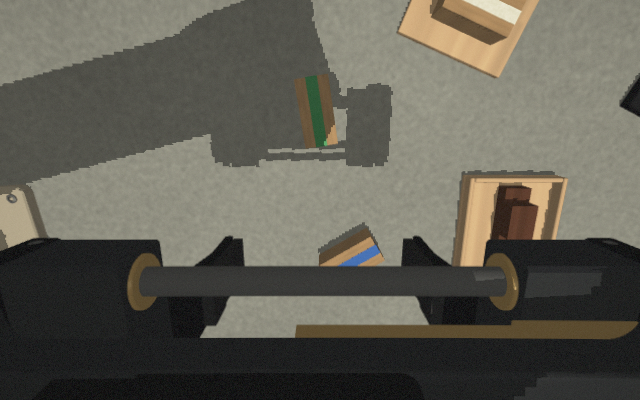

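The green carton sits at (317,112), and the beam lies flat in the tray at (515,215).

Run:
```python
from h import *; import pickle
c=pickle.load(open('w6.pkl','rb')); b=(285,65,345,158)
print(rect(c,b,.03,lambda h,s,v:(h>40)&(h<85)&(s>90)))
for th in(75,95):print(rect(c,b,.03,lambda h,s,v:s>th))
q=ray(c,[(294,78),(323,75),(337,146),(309,149)],.03)[:,:2]*1e3;print(q.round(1),q.mean(0))
```

```text
[432.4 168.2 -84.7  63.9  11.1]
[432.5 168.1 -85.1  64.   32.1]
[432.6 168.1 -85.   63.8  31.4]
[[414.5 199.3]
 [441.4 200. ]
 [450.5 134.9]
 [423.1 134. ]] [432.38769817 167.04488577]
```

```bash
python3 -m crank '[{"claw":-1,"dx":0,"dy":0,"dz":0,"ax":0,"ay":0,"az":-1},{"claw":-1,"dx":0,"dy":0,"dz":0,"ax":0,"ay":0,"az":-1},{"claw":-1,"dx":0,"dy":0,"dz":0,"ax":0,"ay":0,"az":-1},{"claw":-1,"dx":0,"dy":0,"dz":0,"ax":0,"ay":0,"az":-1},{"claw":-1,"dx":0,"dy":0,"dz":0,"ax":0,"ay":0,"az":-1},{"claw":-1,"dx":0,"dy":0,"dz":0,"ax":0,"ay":0,"az":-1},{"claw":-1,"dx":0,"dy":0,"dz":0,"ax":0,"ay":0,"az":-1},{"claw":-1,"dx":0,"dy":0,"dz":0,"ax":0,"ay":0,"az":-1}]' 20| grep ee
python3 -m crank '[{"claw":-1,"dx":0,"dy":0,"dz":0,"ax":0,"ay":0,"az":-1},{"claw":-1,"dx":0,"dy":0,"dz":0,"ax":0,"ay":0,"az":-1},{"claw":-1,"dx":0,"dy":0,"dz":0,"ax":0,"ay":0,"az":-1},{"claw":-1,"dx":0,"dy":0,"dz":0,"ax":0,"ay":0,"az":-1},{"claw":-1,"dx":0,"dy":0,"dz":0,"ax":0,"ay":0,"az":-1},{"claw":-1,"dx":0,"dy":0,"dz":0,"ax":0,"ay":0,"az":-1},{"claw":-1,"dx":0,"dy":0,"dz":0,"ax":0,"ay":0,"az":-1},{"claw":-1,"dx":0,"dy":0,"dz":0,"ax":0,"ay":0,"az":-1}]' | grep ee
python3 -m crank '[{"claw":-1,"dx":0,"dy":0,"dz":0,"ax":0,"ay":0,"az":-0.5},{"claw":-1,"dx":-0.08,"dy":0.87,"dz":0.8,"ax":0,"ay":0,"az":0},{"claw":-1,"dx":-0.08,"dy":0.87,"dz":0.9,"ax":0,"ay":0,"az":0},{"claw":-1,"dx":-0.09,"dy":0.88,"dz":0.9,"ax":0,"ay":0,"az":0},{"claw":-1,"dx":0,"dy":0,"dz":0.9,"ax":0,"ay":0,"az":0},{"claw":-1,"dx":0,"dy":0,"dz":0.5,"ax":0,"ay":0,"az":0},{"claw":-1,"dx":0,"dy":0,"dz":0,"ax":0,"ay":0,"az":0},{"claw":-1,"dx":0,"dy":0,"dz":0,"ax":0,"ay":0,"az":0}]' | grep ee
python3 -c "
from h import *
plan(.4325,.1681,.016,95)"
```

```text
ee_pos: [0.4329, 0.0862, 0.1935]
eef_rot: [0.391, 0.92, 0.0, -0.0]
ee_pos: [0.4329, 0.0862, 0.1935]
eef_rot: [-0.017, 1.0, 0.0, -0.0]
ee_pos: [0.4334, 0.1657, 0.0731]
eef_rot: [-0.041, 0.999, 0.0, -0.001]
yclose 94.7 turn 0.3 az -0.05 | dx 0.02 dy 0.08 dz 1.90 | tilt xy [-0.002  0.   ] q7 0.96 F [-0.4  0.9  0.6] w 0.0876 t 22.8
```

```bash
python3 -m crank '[{"claw":-1,"dx":0.02,"dy":0.08,"dz":0.8,"ax":0,"ay":0,"az":-0.05},{"claw":-1,"dx":0,"dy":0,"dz":0.8,"ax":0,"ay":0,"az":0},{"claw":-1,"dx":0,"dy":0,"dz":0.3,"ax":0,"ay":0,"az":0},{"claw":-1,"dx":0,"dy":0,"dz":0,"ax":0,"ay":0,"az":0},{"claw":-1,"dx":0,"dy":0,"dz":0,"ax":0,"ay":0,"az":0},{"claw":0,"dx":0,"dy":0,"dz":0,"ax":0,"ay":0,"az":0},{"claw":0,"dx":0,"dy":0,"dz":0,"ax":0,"ay":0,"az":0},{"claw":0,"dx":0,"dy":0,"dz":0,"ax":0,"ay":0,"az":0}]' 15 | grep -E "ee|wid"
python3 -m crank '[{"claw":0.5,"dx":0,"dy":0,"dz":0,"ax":0,"ay":0,"az":0},{"claw":0.5,"dx":0,"dy":0,"dz":0,"ax":0,"ay":0,"az":0},{"claw":0.5,"dx":0,"dy":0,"dz":0,"ax":0,"ay":0,"az":0},{"claw":0.5,"dx":0,"dy":0,"dz":-0.4,"ax":0,"ay":0,"az":0},{"claw":0.5,"dx":0,"dy":0,"dz":-1,"ax":0,"ay":0,"az":0},{"claw":0.5,"dx":0,"dy":0,"dz":-1,"ax":0,"ay":0,"az":0},{"claw":0.5,"dx":0,"dy":0,"dz":-1,"ax":0,"ay":0,"az":0},{"claw":0.5,"dx":0,"dy":0,"dz":0,"ax":0,"ay":0,"az":0}]' | grep -E "ee|wid|gri"
python3 -c "
from h import *
plan(.588,.261,.13,63.7)"
```

```text
ee_pos: [0.4332, 0.1689, 0.0174]
eef_rot: [-0.044, 0.999, -0.0, 0.001]
width: 0.0742
ee_pos: [0.4347, 0.1706, 0.1237]
eef_rot: [-0.045, 0.999, 0.0, 0.003]
width: 0.0641
grip_force: 15.0
yclose 95.1 turn -31.4 az 5.24 | dx -3.25 dy 4.97 dz -0.21 | tilt xy [0.007 0.001] q7 1.03 F [ 1.   0.8 -0.1] w 0.0641 t 24.2
```

```bash
python3 -m crank '[{"claw":0.5,"dx":0,"dy":0,"dz":-0.6,"ax":0,"ay":0,"az":1},{"claw":0.5,"dx":0,"dy":0,"dz":-0.6,"ax":0,"ay":0,"az":1},{"claw":0.5,"dx":0,"dy":0,"dz":0,"ax":0,"ay":0,"az":1},{"claw":0.5,"dx":0,"dy":0,"dz":0,"ax":0,"ay":0,"az":1},{"claw":0.5,"dx":0,"dy":0,"dz":0,"ax":0,"ay":0,"az":1},{"claw":0.5,"dx":0,"dy":0,"dz":0,"ax":0,"ay":0,"az":0.24},{"claw":0.5,"dx":-0.4,"dy":0.3,"dz":0,"ax":0,"ay":0,"az":0},{"claw":0.5,"dx":-0.8,"dy":0.6,"dz":0,"ax":0,"ay":0,"az":0}]' | grep ee
python3 -m crank '[{"claw":0.5,"dx":-0.9,"dy":0.7,"dz":0,"ax":0,"ay":0,"az":0},{"claw":0.5,"dx":-0.9,"dy":0.7,"dz":0,"ax":0,"ay":0,"az":0},{"claw":0.5,"dx":-0.9,"dy":0.7,"dz":0,"ax":0,"ay":0,"az":0},{"claw":0.5,"dx":-0.9,"dy":0.7,"dz":0,"ax":0,"ay":0,"az":0},{"claw":0.5,"dx":-0.9,"dy":0.7,"dz":0,"ax":0,"ay":0,"az":0},{"claw":0.5,"dx":-0.5,"dy":0.5,"dz":0,"ax":0,"ay":0,"az":0},{"claw":0.5,"dx":0,"dy":0,"dz":0,"ax":0,"ay":0,"az":0},{"claw":0.5,"dx":0,"dy":0,"dz":0,"ax":0,"ay":0,"az":0}]' | grep -E "ee|wid"
python3 - <<'E'
from h import *
c=cam('wrist'); save(c,'w7.png'); plan(.6059,.2521,.13,63.7)
import pickle; pickle.dump(c,open('w7.pkl','wb'))
E
```

```text
ee_pos: [0.4755, 0.1769, 0.1548]
eef_rot: [0.226, 0.974, -0.001, 0.0]
ee_pos: [0.6643, 0.2187, 0.1534]
eef_rot: [0.227, 0.974, 0.0, -0.001]
width: 0.0641
yclose 63.8 turn -0.1 az 0.01 | dx 2.22 dy 0.15 dz 0.80 | tilt xy [-0.001  0.   ] q7 0.44 F [ 0.1 -0.1  0.1] w 0.0636 t 25.6
```

View pics/w7.png

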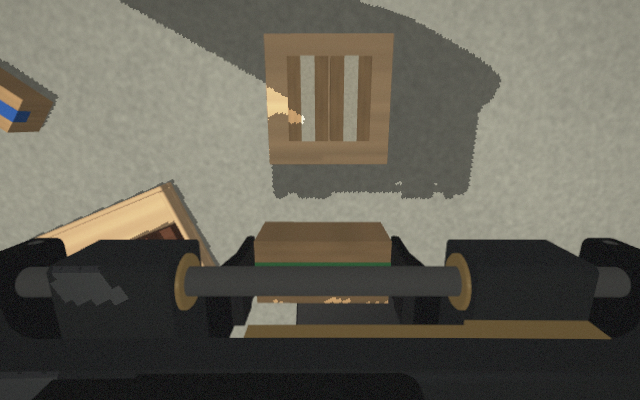

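The board corners are at (264,34), (394,34), (388,164) and (270,164). The first layer's top spans (287–372, 56–141), and the held carton is level with its lower front edge at row 223.

Run:
```python
from h import *; import pickle
c=pickle.load(open('w7.pkl','rb')); s=r.read_state(); p=s['ee_pos']
for px,z in(([(264,34),(394,34),(388,164),(270,164)],.008),([(287,56),(372,56),(371,141),(289,141)],.038)):
    q=ray(c,px,z)[:,:2]; d=np.diff(np.r_[q,q[:1]],axis=0); print(q.mean(0).round(4),(np.linalg.norm(d,axis=1)*1e3).round(1),(np.degrees(np.arctan2(d[:,1],d[:,0]))).round(1))
a=np.radians(63.7); ty=np.array([np.cos(a),np.sin(a)]); tx=np.array([-ty[1],ty[0]])*1.0
print(p, 'tx',tx)
for px,z in(([(264,223),(380,223)],p[2]-.0165),([(255,239),(391,239)],p[2]+.0135)):
    q=ray(c,px,z)[:,:2]-p[:2]; print((q@tx*1e3).round(1),(q@ty*1e3).round(1))
```

```text
[0.5896 0.2621] [109.1 108.8 109.8 108.8] [  63.7  -25.7 -116.3  153.8]
[0.5894 0.2622] [65.2 63.9 67.3 63.8] [  63.7  -24.6 -116.3  153.5]
[0.66367442 0.21848375 0.15388423] tx [-0.89648643  0.44307119]
[15.4 15.4] [-31.7  32.2]
[17.4 17.4] [-30.4  31.9]
```

```bash
python3 -c "
from h import *
plan(.6074,.2533,.075,63.7)"
```

```text
yclose 63.8 turn -0.1 az 0.01 | dx 2.20 dy 0.21 dz 2.63 | tilt xy [-0.001  0.   ] q7 0.44 F [ 0.1 -0.1  0.1] w 0.0636 t 25.6
```

```bash
python3 -m crank '[{"claw":0.5,"dx":0.5,"dy":0.05,"dz":0,"ax":0,"ay":0,"az":0},{"claw":0.5,"dx":0.9,"dy":0.08,"dz":0.3,"ax":0,"ay":0,"az":0},{"claw":0.5,"dx":0.8,"dy":0.08,"dz":0.7,"ax":0,"ay":0,"az":0},{"claw":0.5,"dx":0,"dy":0,"dz":0.8,"ax":0,"ay":0,"az":0},{"claw":0.5,"dx":0,"dy":0,"dz":0.8,"ax":0,"ay":0,"az":0},{"claw":0.5,"dx":0,"dy":0,"dz":0,"ax":0,"ay":0,"az":0},{"claw":0.5,"dx":0,"dy":0,"dz":0,"ax":0,"ay":0,"az":0},{"claw":0.5,"dx":0,"dy":0,"dz":0,"ax":0,"ay":0,"az":0}]' | grep -E "ee|ft"
python3 -c "
from h import *
plan(.6074,.2533,.058,63.7)"
```

```text
ee_pos: [0.6084, 0.2529, 0.0781]
eef_rot: [0.228, 0.974, 0.0, 0.001]
ft_force: [-0.2, 0.3, -0.5]
yclose 63.6 turn 0.1 az -0.01 | dx 0.04 dy -0.00 dz 0.67 | tilt xy [0.001 0.001] q7 0.32 F [-0.2  0.3 -0.5] w 0.0639 t 26.2
```

```bash
python3 -m crank '[{"claw":0.5,"dx":0.04,"dy":0,"dz":0.4,"ax":0,"ay":0,"az":0},{"claw":0.5,"dx":0,"dy":0,"dz":0.27,"ax":0,"ay":0,"az":0},{"claw":0.5,"dx":0,"dy":0,"dz":0,"ax":0,"ay":0,"az":0},{"claw":0.5,"dx":0,"dy":0,"dz":0,"ax":0,"ay":0,"az":0}]' | grep -E "ee|ft"
python3 -m crank '[{"claw":0.5,"dx":0,"dy":0,"dz":0.06,"ax":0,"ay":0,"az":0},{"claw":0.5,"dx":0,"dy":0,"dz":0,"ax":0,"ay":0,"az":0}]' | grep -E "ee|ft"
python3 -m crank '[{"claw":0.5,"dx":0,"dy":0,"dz":0.06,"ax":0,"ay":0,"az":0},{"claw":0.5,"dx":0,"dy":0,"dz":0,"ax":0,"ay":0,"az":0}]' | grep -E "ee|ft"
```

```text
ee_pos: [0.6067, 0.2533, 0.0558]
eef_rot: [0.228, 0.974, -0.0, -0.0]
ft_force: [-0.3, 0.4, -0.6]
ee_pos: [0.6071, 0.2536, 0.0547]
eef_rot: [0.228, 0.974, 0.0, 0.0]
ft_force: [-0.2, 0.0, 1.0]
ee_pos: [0.6072, 0.2535, 0.0543]
eef_rot: [0.228, 0.974, -0.0, 0.0]
ft_force: [-5.3, -4.3, 13.6]
```

```bash
python3 -m crank '[{"claw":0.5,"dx":0,"dy":0,"dz":-0.05,"ax":0,"ay":0,"az":0},{"claw":-1,"dx":0,"dy":0,"dz":0,"ax":0,"ay":0,"az":0},{"claw":-1,"dx":0,"dy":0,"dz":0,"ax":0,"ay":0,"az":0},{"claw":-1,"dx":0,"dy":0,"dz":0,"ax":0,"ay":0,"az":0},{"claw":-1,"dx":0,"dy":0,"dz":-0.4,"ax":0,"ay":0,"az":0},{"claw":-1,"dx":0,"dy":0,"dz":-1,"ax":0,"ay":0,"az":0},{"claw":-1,"dx":0,"dy":0,"dz":-1,"ax":0,"ay":0,"az":0},{"claw":-1,"dx":0,"dy":0,"dz":-1,"ax":0,"ay":0,"az":0}]' | grep -E "ee|wid"
python3 -m crank '[{"claw":-1,"dx":0,"dy":0,"dz":-1,"ax":0,"ay":0,"az":1},{"claw":-1,"dx":0,"dy":0,"dz":-0.5,"ax":0,"ay":0,"az":1},{"claw":-1,"dx":0,"dy":0,"dz":0,"ax":0,"ay":0,"az":1},{"claw":-1,"dx":0,"dy":0,"dz":0,"ax":0,"ay":0,"az":1},{"claw":-1,"dx":0,"dy":0,"dz":0,"ax":0,"ay":0,"az":1},{"claw":-1,"dx":0,"dy":0,"dz":0,"ax":0,"ay":0,"az":1},{"claw":-1,"dx":-0.4,"dy":-0.4,"dz":0,"ax":0,"ay":0,"az":0.1},{"claw":-1,"dx":-0.8,"dy":-0.9,"dz":0,"ax":0,"ay":0,"az":0}]' | grep -E "ee|wid"
python3 -m crank '[{"claw":-1,"dx":-0.8,"dy":-0.9,"dz":0,"ax":0,"ay":0,"az":0},{"claw":-1,"dx":-0.8,"dy":-0.9,"dz":0,"ax":0,"ay":0,"az":0},{"claw":-1,"dx":-0.8,"dy":-0.9,"dz":0,"ax":0,"ay":0,"az":0},{"claw":-1,"dx":-0.8,"dy":-0.9,"dz":0,"ax":0,"ay":0,"az":0},{"claw":-1,"dx":-0.8,"dy":-0.9,"dz":0,"ax":0,"ay":0,"az":0},{"claw":-1,"dx":-0.8,"dy":-0.9,"dz":0,"ax":0,"ay":0,"az":0},{"claw":-1,"dx":-0.8,"dy":-0.9,"dz":0,"ax":0,"ay":0,"az":0},{"claw":-1,"dx":-0.6,"dy":-0.6,"dz":0,"ax":0,"ay":0,"az":0}]' | grep -E "ee|wid"
python3 -m crank '[{"claw":-1,"dx":0,"dy":0,"dz":0,"ax":0,"ay":0,"az":0},{"claw":-1,"dx":0,"dy":0,"dz":0,"ax":0,"ay":0,"az":0}]' | grep -E "ee|wid"
python3 - <<'E'
from h import *
c=cam('wrist'); save(c,'w8.png'); plan(.4526,.0142,.016,27)
import pickle; pickle.dump(c,open('w8.pkl','wb'))
E
```

```text
ee_pos: [0.6066, 0.2536, 0.158]
eef_rot: [0.228, 0.974, 0.0, -0.0]
width: 0.0866
ee_pos: [0.588, 0.2076, 0.2018]
eef_rot: [0.52, 0.854, 0.001, -0.001]
width: 0.087
ee_pos: [0.4876, -0.0589, 0.2019]
eef_rot: [0.523, 0.852, -0.001, 0.001]
width: 0.0871
ee_pos: [0.4887, -0.0573, 0.2019]
eef_rot: [0.523, 0.852, -0.0, 0.001]
width: 0.0867
yclose 27.0 turn -0.0 az 0.00 | dx 2.63 dy -0.03 dz 6.19 | tilt xy [ 0.001 -0.   ] q7 0.43 F [ 0.1  0.4 -0.1] w 0.0872 t 29.1
```

View pics/w8.png

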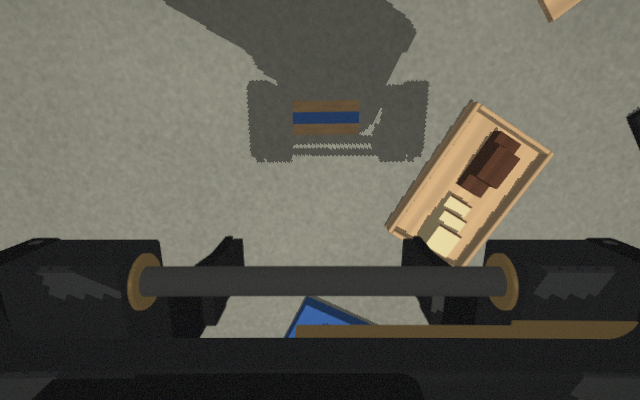

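The blue carton is at (326,117). The stair and beam lie flat in line in the tray, around (450,228) and (490,163).

Run:
```python
from h import *; import pickle
c=pickle.load(open('w8.pkl','rb')); b=(280,85,372,145)
print(rect(c,b,.03,lambda h,s,v:(h>95)&(h<130)&(s>90)))
q=rect(c,b,.03,lambda h,s,v:s>80);print(q)
plan(q[0]/1e3,q[1]/1e3,.016,q[2])
```

```text
[458.8   9.8  26.9  63.7  10.3]
[458.6  10.   28.2  63.7  31.6]
yclose 27.0 turn 1.2 az -0.20 | dx 2.41 dy 0.14 dz 6.19 | tilt xy [ 0.001 -0.   ] q7 0.43 F [ 0.1  0.4 -0.1] w 0.0872 t 29.1
```

```bash
python3 -m crank '[{"claw":-1,"dx":0.6,"dy":0.04,"dz":0.2,"ax":0,"ay":0,"az":-0.05},{"claw":-1,"dx":0.9,"dy":0.05,"dz":0.6,"ax":0,"ay":0,"az":0},{"claw":-1,"dx":0.9,"dy":0.05,"dz":0.8,"ax":0,"ay":0,"az":0},{"claw":-1,"dx":0,"dy":0,"dz":1,"ax":0,"ay":0,"az":0},{"claw":-1,"dx":0,"dy":0,"dz":1,"ax":0,"ay":0,"az":0},{"claw":-1,"dx":0,"dy":0,"dz":0.6,"ax":0,"ay":0,"az":0},{"claw":-1,"dx":0,"dy":0,"dz":0,"ax":0,"ay":0,"az":0},{"claw":-1,"dx":0,"dy":0,"dz":0,"ax":0,"ay":0,"az":0}]' | grep ee
python3 -c "
from h import *
plan(.4587,.0099,.016,27.3)"
```

```text
ee_pos: [0.4595, 0.0115, 0.0753]
eef_rot: [0.519, 0.855, 0.0, -0.001]
yclose 27.5 turn -0.2 az 0.03 | dx -0.03 dy -0.05 dz 1.98 | tilt xy [-0.001  0.001] q7 0.22 F [0.3 0.4 0.3] w 0.0874 t 29.8
```

```bash
python3 -m crank '[{"claw":-1,"dx":-0.03,"dy":-0.05,"dz":0.8,"ax":0,"ay":0,"az":0},{"claw":-1,"dx":0,"dy":0,"dz":0.8,"ax":0,"ay":0,"az":0},{"claw":-1,"dx":0,"dy":0,"dz":0.38,"ax":0,"ay":0,"az":0},{"claw":-1,"dx":0,"dy":0,"dz":0,"ax":0,"ay":0,"az":0},{"claw":-1,"dx":0,"dy":0,"dz":0,"ax":0,"ay":0,"az":0},{"claw":0,"dx":0,"dy":0,"dz":0,"ax":0,"ay":0,"az":0},{"claw":0,"dx":0,"dy":0,"dz":0,"ax":0,"ay":0,"az":0},{"claw":0,"dx":0,"dy":0,"dz":0,"ax":0,"ay":0,"az":0}]' 15 | grep -E "ee|wid"
python3 -m crank '[{"claw":0.5,"dx":0,"dy":0,"dz":0,"ax":0,"ay":0,"az":0},{"claw":0.5,"dx":0,"dy":0,"dz":0,"ax":0,"ay":0,"az":0},{"claw":0.5,"dx":0,"dy":0,"dz":0,"ax":0,"ay":0,"az":0},{"claw":0.5,"dx":0,"dy":0,"dz":-0.4,"ax":0,"ay":0,"az":0},{"claw":0.5,"dx":0,"dy":0,"dz":-1,"ax":0,"ay":0,"az":0},{"claw":0.5,"dx":0,"dy":0,"dz":-1,"ax":0,"ay":0,"az":0},{"claw":0.5,"dx":0,"dy":0,"dz":-1,"ax":0,"ay":0,"az":0},{"claw":0.5,"dx":0,"dy":0,"dz":-1,"ax":0,"ay":0,"az":0}]' | grep -E "ee|wid|gri"
python3 -m crank '[{"claw":0.5,"dx":0,"dy":0,"dz":0,"ax":0,"ay":0,"az":-1},{"claw":0.5,"dx":0,"dy":0,"dz":0,"ax":0,"ay":0,"az":-1},{"claw":0.5,"dx":0,"dy":0,"dz":0,"ax":0,"ay":0,"az":-1},{"claw":0.5,"dx":0,"dy":0,"dz":0,"ax":0,"ay":0,"az":-1},{"claw":0.5,"dx":0,"dy":0,"dz":0,"ax":0,"ay":0,"az":-1},{"claw":0.5,"dx":0,"dy":0,"dz":0,"ax":0,"ay":0,"az":-1},{"claw":0.5,"dx":0,"dy":0,"dz":0,"ax":0,"ay":0,"az":0},{"claw":0.5,"dx":0,"dy":0,"dz":0,"ax":0,"ay":0,"az":0}]' | grep -E "ee|wid|gri"
python3 -c "
from h import *
plan(.636,.239,.155,63.7);plan(.5716,.2711,.155,63.7)"
```

```text
ee_pos: [0.4596, 0.0082, 0.0168]
eef_rot: [0.52, 0.854, 0.0, 0.001]
width: 0.0743
ee_pos: [0.4583, 0.0088, 0.1498]
eef_rot: [0.52, 0.854, 0.0, -0.0]
width: 0.0641
grip_force: 15.0
ee_pos: [0.4587, 0.0084, 0.1482]
eef_rot: [0.232, 0.973, -0.0, 0.0]
width: 0.0639
grip_force: 15.0
yclose 63.2 turn 0.5 az -0.09 | dx -1.89 dy 9.51 dz -0.23 | tilt xy [ 0. -0.] q7 0.93 F [-0.3  0.7 -1.1] w 0.0639 t 31.8
yclose 63.2 turn 0.5 az -0.09 | dx 0.51 dy 9.52 dz -0.23 | tilt xy [ 0. -0.] q7 0.93 F [-0.3  0.7 -1.1] w 0.0639 t 31.8
```

```bash
python3 -m crank '[{"claw":0.5,"dx":-0.15,"dy":0.5,"dz":0,"ax":0,"ay":0,"az":-0.09},{"claw":0.5,"dx":-0.28,"dy":1,"dz":0,"ax":0,"ay":0,"az":0},{"claw":0.5,"dx":-0.28,"dy":1,"dz":0,"ax":0,"ay":0,"az":0},{"claw":0.5,"dx":-0.28,"dy":1,"dz":0,"ax":0,"ay":0,"az":0},{"claw":0.5,"dx":-0.28,"dy":1,"dz":0,"ax":0,"ay":0,"az":0},{"claw":0.5,"dx":-0.28,"dy":1,"dz":0,"ax":0,"ay":0,"az":0},{"claw":0.5,"dx":-0.28,"dy":1,"dz":0,"ax":0,"ay":0,"az":0},{"claw":0.5,"dx":-0.28,"dy":1,"dz":0,"ax":0,"ay":0,"az":0}]' | grep -E "ee|wid|gri"
python3 -m crank '[{"claw":0.5,"dx":-0.28,"dy":1,"dz":0,"ax":0,"ay":0,"az":0},{"claw":0.5,"dx":-0.28,"dy":0.9,"dz":0,"ax":0,"ay":0,"az":0},{"claw":0.5,"dx":-0.2,"dy":0.1,"dz":0,"ax":0,"ay":0,"az":0},{"claw":0.5,"dx":0,"dy":0,"dz":0,"ax":0,"ay":0,"az":0},{"claw":0.5,"dx":0,"dy":0,"dz":0,"ax":0,"ay":0,"az":0}]' | grep -E "ee|wid|gri"
python3 - <<'E'
from h import *
c=cam('wrist'); save(c,'w9.png'); plan(.5716,.2711,.075,63.7)
import pickle; pickle.dump(c,open('w9.pkl','wb'))
E
```

```text
ee_pos: [0.6156, 0.1833, 0.1475]
eef_rot: [0.228, 0.974, -0.0, -0.0]
width: 0.064
grip_force: 15.0
ee_pos: [0.6614, 0.2256, 0.1473]
eef_rot: [0.227, 0.974, -0.0, -0.0]
width: 0.0639
grip_force: 15.0
yclose 63.7 turn -0.0 az 0.01 | dx 3.36 dy 0.05 dz 2.42 | tilt xy [-0.001 -0.001] q7 0.45 F [ 0.3 -0.6 -0.6] w 0.0639 t 32.9
```

View pics/w9.png

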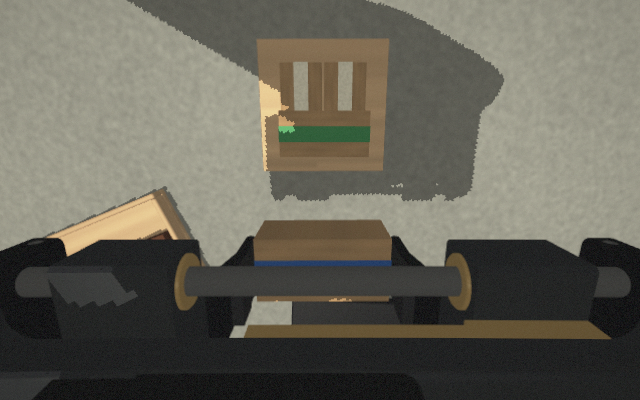

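Green lies crosswise on the first layer, with its tape at rows 127–142 and columns 279–370. Blue is held level. Before placing, I check both numerically.

Run:
```python
from h import *; import pickle
c=pickle.load(open('w9.pkl','rb')); p=r.read_state()['ee_pos']
print(rect(c,(270,115,380,150),.068,lambda h,s,v:(h>40)&(h<85)&(s>90)))
a=np.radians(63.7); ty=np.array([np.cos(a),np.sin(a)]); tx=np.array([-ty[1],ty[0]])
for px,z in(([(264,221),(380,221)],p[2]-.0165),([(255,238),(391,238)],p[2]+.0135)):
    q=ray(c,px,z)[:,:2]-p[:2]; print((q@tx*1e3).round(1),(q@ty*1e3).round(1))
q=ray(c,[(257,39),(388,39),(383,170),(265,170)],.008)[:,:2];print(q.mean(0))
```

```text
[606.7 253.9  63.7  63.9  10.3]
[17.  17.1] [-31.6  32.2]
[18.4 18.4] [-30.3  32. ]
[0.58908447 0.26216565]
```

```bash
python3 -m crank '[{"claw":0.5,"dx":0.6,"dy":0.05,"dz":0,"ax":0,"ay":0,"az":0},{"claw":0.5,"dx":0.9,"dy":0,"dz":0,"ax":0,"ay":0,"az":0},{"claw":0.5,"dx":0.9,"dy":0,"dz":0,"ax":0,"ay":0,"az":0},{"claw":0.5,"dx":0.93,"dy":0,"dz":0,"ax":0,"ay":0,"az":0},{"claw":0.5,"dx":0,"dy":0,"dz":0,"ax":0,"ay":0,"az":0},{"claw":0.5,"dx":0,"dy":0,"dz":0,"ax":0,"ay":0,"az":0},{"claw":0.5,"dx":0,"dy":0,"dz":0.5,"ax":0,"ay":0,"az":0},{"claw":0.5,"dx":0,"dy":0,"dz":0.5,"ax":0,"ay":0,"az":0}]' | grep -E "ee|ft"
python3 -m crank '[{"claw":0.5,"dx":0,"dy":0,"dz":0,"ax":0,"ay":0,"az":0},{"claw":0.5,"dx":0,"dy":0,"dz":0,"ax":0,"ay":0,"az":0}]' | grep -E "ee|ft"
python3 -c "
from h import *
plan(.5722,.2708,.058,63.7)"
```

```text
ee_pos: [0.574, 0.2699, 0.1182]
eef_rot: [0.227, 0.974, 0.0, 0.001]
ft_force: [0.7, -0.6, -0.6]
ee_pos: [0.5725, 0.2701, 0.1166]
eef_rot: [0.227, 0.974, -0.001, -0.001]
ft_force: [-0.5, 1.0, -0.1]
yclose 63.8 turn -0.1 az 0.01 | dx 0.02 dy 0.02 dz 1.95 | tilt xy [-0.002 -0.001] q7 0.31 F [-0.5  1.  -0.1] w 0.0639 t 33.7
```

```bash
python3 -m crank '[{"claw":0.5,"dx":0.02,"dy":0.02,"dz":0.5,"ax":0,"ay":0,"az":0},{"claw":0.5,"dx":0,"dy":0,"dz":0.5,"ax":0,"ay":0,"az":0},{"claw":0.5,"dx":0,"dy":0,"dz":0.5,"ax":0,"ay":0,"az":0},{"claw":0.5,"dx":0,"dy":0,"dz":0.42,"ax":0,"ay":0,"az":0},{"claw":0.5,"dx":0,"dy":0,"dz":0,"ax":0,"ay":0,"az":0},{"claw":0.5,"dx":0,"dy":0,"dz":0,"ax":0,"ay":0,"az":0},{"claw":0.5,"dx":0,"dy":0,"dz":0,"ax":0,"ay":0,"az":0}]' | grep -E "ee|ft"
python3 -m crank '[{"claw":0.5,"dx":0,"dy":0,"dz":0.06,"ax":0,"ay":0,"az":0},{"claw":0.5,"dx":0,"dy":0,"dz":0,"ax":0,"ay":0,"az":0}]' | grep -E "ee|ft"
```

```text
ee_pos: [0.5725, 0.2726, 0.0604]
eef_rot: [0.226, 0.974, 0.0, 0.0]
ft_force: [0.2, 0.6, 0.5]
ee_pos: [0.5727, 0.2725, 0.0588]
eef_rot: [0.226, 0.974, 0.0, 0.0]
ft_force: [-0.2, 0.8, -0.6]
```

```bash
python3 -m crank '[{"claw":0.5,"dx":0,"dy":-0.06,"dz":0.09,"ax":0,"ay":0,"az":0},{"claw":0.5,"dx":0,"dy":0,"dz":0,"ax":0,"ay":0,"az":0},{"claw":0.5,"dx":0,"dy":0,"dz":0,"ax":0,"ay":0,"az":0}]' | grep -E "ee|ft"
python3 -m crank '[{"claw":0.5,"dx":0,"dy":0,"dz":0.06,"ax":0,"ay":0,"az":0},{"claw":0.5,"dx":0,"dy":0,"dz":0,"ax":0,"ay":0,"az":0}]' | grep -E "ee|ft"
```

```text
ee_pos: [0.5715, 0.2704, 0.0556]
eef_rot: [0.226, 0.974, -0.0, 0.0]
ft_force: [1.0, -0.7, -1.0]
ee_pos: [0.5718, 0.2708, 0.0542]
eef_rot: [0.226, 0.974, 0.0, 0.0]
ft_force: [-1.4, -0.7, 2.7]
```

Contact. I release, lift straight up, then back away in -x so the top view is clear.

```bash
python3 -m crank '[{"claw":-1,"dx":0,"dy":0,"dz":0,"ax":0,"ay":0,"az":0},{"claw":-1,"dx":0,"dy":0,"dz":0,"ax":0,"ay":0,"az":0},{"claw":-1,"dx":0,"dy":0,"dz":0,"ax":0,"ay":0,"az":0},{"claw":-1,"dx":0,"dy":0,"dz":-0.4,"ax":0,"ay":0,"az":0},{"claw":-1,"dx":0,"dy":0,"dz":-1,"ax":0,"ay":0,"az":0},{"claw":-1,"dx":0,"dy":0,"dz":-1,"ax":0,"ay":0,"az":0},{"claw":-1,"dx":0,"dy":0,"dz":-1,"ax":0,"ay":0,"az":0},{"claw":-1,"dx":0,"dy":0,"dz":-1,"ax":0,"ay":0,"az":0}]' | grep -E "ee|wid"
python3 -m crank '[{"claw":-1,"dx":0.5,"dy":-0.4,"dz":-0.4,"ax":0,"ay":0,"az":0},{"claw":-1,"dx":0.9,"dy":-0.4,"dz":0,"ax":0,"ay":0,"az":0},{"claw":-1,"dx":0.9,"dy":-0.4,"dz":0,"ax":0,"ay":0,"az":0},{"claw":-1,"dx":0.9,"dy":-0.4,"dz":0,"ax":0,"ay":0,"az":0},{"claw":-1,"dx":0.9,"dy":-0.4,"dz":0,"ax":0,"ay":0,"az":0},{"claw":-1,"dx":0.9,"dy":-0.4,"dz":0,"ax":0,"ay":0,"az":0},{"claw":-1,"dx":0,"dy":0,"dz":0,"ax":0,"ay":0,"az":0},{"claw":-1,"dx":0,"dy":0,"dz":0,"ax":0,"ay":0,"az":0}]' | grep -E "ee|wid"
python3 - <<'E'
from h import *
c=cam('top'); a=c['color'][120:250,160:510]; s=cam('scene')['color'][60:370,170:450]
a=cv2.resize(a,(700,260),interpolation=cv2.INTER_CUBIC); s=cv2.resize(s,(306,339)); o=np.zeros((600,700,3),np.uint8); o[:260]=a;o[260:599,:306]=s
z=cv2.resize(cv2.cvtColor(c['color'],1) if 0 else c['color'][145:200,225:275],(308,339),interpolation=cv2.INTER_CUBIC); o[260:599,350:658]=z
cv2.imwrite('pics/fin.png',o[:,:,::-1])
E
```

```text
ee_pos: [0.5712, 0.2709, 0.1882]
eef_rot: [0.226, 0.974, 0.0, 0.0]
width: 0.0871
ee_pos: [0.4043, 0.2724, 0.1989]
eef_rot: [0.225, 0.974, -0.0, 0.001]
width: 0.0874
```

View pics/fin.png

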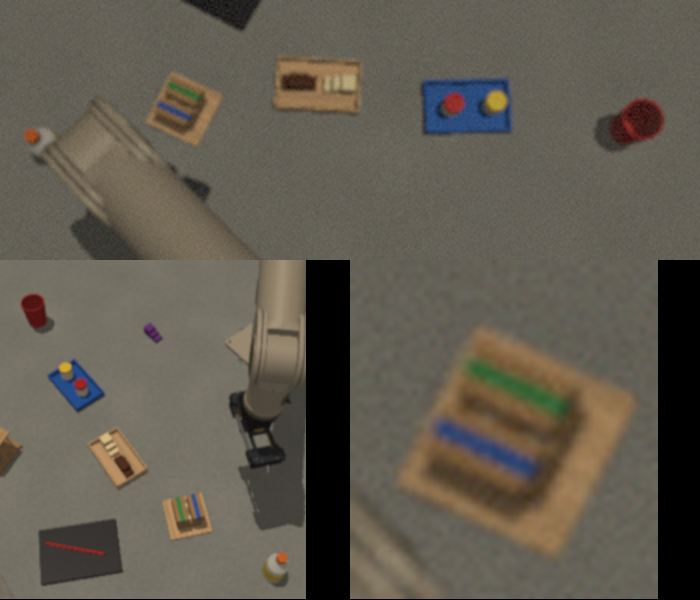

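All five items are placed: both cartons lie crosswise on the stack, stair and beam are in the tray, and the pot stands in the blue tray. The cup and glue are untouched.

```bash
python3 -c "
from bench import r
print(r.close_job())"
```

```text
the job is handed in; nothing more can be done
None
```

The job is handed in at about 36 s of robot time (limit 144 s): in the final pictures, the stair and beam lie in the plywood tray, the red-lidded pot stands in the blue tray, the two cartons lie crosswise side by side on the stack, and the cup and glue stand where they were.

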